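Cure a batch of printed synth knobs

TASK

Cure the freshly printed black knobs: by the crank's grip, wind the parked tray fully out of the white UV hood, stand every knob upright in the tray, one to a compartment, and crank the tray steadily (always slower than one turn a second) fully home again. Then start the bell timer on the hood as such timers want it: twist it past the red top mark, and back down to 6 minutes. Leave the other things on the bench where they are.

Things in the scene. Friction and masses are not known exactly. Their poses are not given: they have to be found in the camera images.
- knob1_mid (a point): a freshly printed black fluted instrument knob, standing upright, white pointer line on its top face: skirt 36 mm across and 5 mm high, above it a gripping body 30 mm across; 26 mm high in all, 35 g. The point is on its axis, half-way up (13 mm above its underside); z is its axis. It starts on the 2 mm thick blue mat. Two to four of these are there; absent ones read None
- knob2_mid (a point): a freshly printed black fluted instrument knob, standing upright, white pointer line on its top face: skirt 36 mm across and 5 mm high, above it a gripping body 30 mm across; 26 mm high in all, 35 g. The point is on its axis, half-way up (13 mm above its underside); z is its axis. It starts on the 2 mm thick blue mat. Two to four of these are there; absent ones read None
- knob3_mid (a point): a freshly printed black fluted instrument knob, standing upright, white pointer line on its top face: skirt 36 mm across and 5 mm high, above it a gripping body 30 mm across; 26 mm high in all, 35 g. The point is on its axis, half-way up (13 mm above its underside); z is its axis. It starts on the 2 mm thick blue mat. Two to four of these are there; absent ones read None
- knob4_mid (a point): a freshly printed black fluted instrument knob, standing upright, white pointer line on its top face: skirt 36 mm across and 5 mm high, above it a gripping body 30 mm across; 26 mm high in all, 35 g. The point is on its axis, half-way up (13 mm above its underside); z is its axis. It starts on the 2 mm thick blue mat. Two to four of these are there; absent ones read None
- slot1 (a point): centre of the floor of one compartment of the aluminium curing tray (2 by 2 compartments, each 54 x 54 mm, separated and edged by walls 4 mm thick and 6 mm high; centres 58 mm apart). x, y along the walls, z up; tray travel is along +y. Floor about 44 mm above the table. With the tray out all four lie in the open; a white closing plate 178 mm wide stands across the tray's -y end, 58 mm beyond the centres of slots 1 and 2, its top 48 mm above the tray floor
- slot2 (a point): centre of the floor of one compartment of the aluminium curing tray (2 by 2 compartments, each 54 x 54 mm, separated and edged by walls 4 mm thick and 6 mm high; centres 58 mm apart). x, y along the walls, z up; tray travel is along +y. Floor about 44 mm above the table. With the tray out all four lie in the open; a white closing plate 178 mm wide stands across the tray's -y end, 58 mm beyond the centres of slots 1 and 2, its top 48 mm above the tray floor
- slot3 (a point): centre of the floor of one compartment of the aluminium curing tray (2 by 2 compartments, each 54 x 54 mm, separated and edged by walls 4 mm thick and 6 mm high; centres 58 mm apart). x, y along the walls, z up; tray travel is along +y. Floor about 44 mm above the table. With the tray out all four lie in the open; a white closing plate 178 mm wide stands across the tray's -y end, 58 mm beyond the centres of slots 1 and 2, its top 48 mm above the tray floor
- slot4 (a point): centre of the floor of one compartment of the aluminium curing tray (2 by 2 compartments, each 54 x 54 mm, separated and edged by walls 4 mm thick and 6 mm high; centres 58 mm apart). x, y along the walls, z up; tray travel is along +y. Floor about 44 mm above the table. With the tray out all four lie in the open; a white closing plate 178 mm wide stands across the tray's -y end, 58 mm beyond the centres of slots 1 and 2, its top 48 mm above the tray floor
- crank_axis (a point): point on the crank's fixed upright axis, on top of the blue pulley block, 64 mm above the table, at the -y end of the slide. x, y, z as the curing unit's own axes: the tray runs to +y, z is up
- grip_mid (a point): centre of the crank's upright black grip: a cylinder 25 mm across and 55 mm high (27 mm above and below this point; its top is about 134 mm above the table) that spins freely on its pin, 50 mm from the crank axis. The crank turns in the horizontal plane with about 2.5 N at the grip. None while held
- crank_grip: the same grip, origin at the centre of its lower end (27 mm below grip_mid)
- crank (a joint): crank angle in rad, 0 (tray fully out) to 18.85 (tray fully home, three turns); grows clockwise seen from above. At 0 and at 18.85 the grip lies on the +y side of the axis (crank_axis frame); stops at both ends
- tray (a joint): tray position in m, 0 fully out (clear of the hood, for loading) to 0.18 fully home under the hood; driven by a toothed belt, 60 mm per crank turn. It starts parked 0.134 in (crank at 14.0)
- timer (a joint): timer knob angle in rad, 0 at the 0-minute mark (green), growing clockwise seen from above, 10 degrees (0.1745 rad) a minute; top mark (15 minutes, red) at 2.618, stop at 2.88; 6 minutes is 1.047. It stays where it is left; turning takes 0.04 N m. It starts between 0 and 0.4
- timer_grip (a point): centre of the grey grip bar of the bell timer's knob on top of the white hood: bar 46 mm long (along its x), 12 mm wide (y), 22 mm high (11 mm above and below this point), on a disc 52 mm across and 8 mm high; hood top 125 mm above the table. The red pointer line is on the bar's -x half
- standoff: small brass standoff, 11 mm across, 16 mm high, standing among the knobs; origin at the centre of its underside; not part of the job
- lens: black camera lens barrel, 30 mm across, 34 mm high; origin at the centre of its underside; not part of the job
- module: synthesizer module lying face up, black panel with copper artwork, 60 x 128 x 38 mm; origin at the centre of its underside; not part of the job
- ink: ink jar with white cap, 48 mm across, 60 mm high; origin at the centre of its underside; not part of the job
- driver: screwdriver lying flat, 160 mm long; origin at the centre of its underside; not part of the job
- plug: gold audio plug lying flat, 14 x 58 x 14 mm; origin at the centre of its underside; not part of the job
- cup: small white cup, 70 mm across, 45 mm high; origin at the centre of its underside; not part of the job
Things that resemble listed ones, but are neither listed nor needed, are in the scene too. What is shaped like the part that bears knob3_mid but yellow is not meant. Leave any orange look-alike of the part that bears knob1_mid alone.

How it is judged:
By the outcome, as a careful person would: the job done as asked, in the order asked, and still so for the second after the job is handed in, with the robot touching nothing.
Of knob1, knob2, knob3, knob4 only 2 to 4 are there at a start; the rules pass over those that are not, and their reading is None.
At some moment in a run one of knob1, knob2, knob3, knob4 may be knocked a few centimetres aside while the robot is not near it.
Once in a run the grip may slacken for a moment while it holds something.
It also fails if it takes over 210 s, if anything falls off the work surface, if the arm or the gripper's body presses on something with over 40 N, if the wrist force passes 120 N, or if a joint passes its speed limit or range.

ROBOT

A 6-joint arm with a two-finger parallel gripper is mounted at the origin on the work surface. World frame = base frame: x ahead of the robot, y to its left, z up, the work surface at z = 0. Lengths are in m, angles in rad, forces in N, time in s.
With the tool pointing down it reaches from about 0.4 to 0.825 m from the base axis. Payload 7 kg.
Tool frame: the origin (TCP) lies midway between the tips of the shut fingers; the grasp point (between the pads) lies 19 mm behind it; z points along the fingers, y is the line along which they close (so a half turn about z gives the same grasp; the last joint's range is limited). The gripper opens to 88 mm and grips with 3 to 60 N. Pads are 19 mm wide; open, the fingers measure 130 mm over their backs; the gripper's body (78 mm by 193 mm) begins 47 mm behind the grasp point.
Start: joints at [-0.85, 0.359, 0.012, 0, -1.224, -0.288], TCP at [0.283, -0.613, 0.227] pointing down, gripper open.
Joint ranges: [-3.07, 3.07], [-1.43, 2.12], [-1.02, 1.25], [-3.03, 1.67], [-3.05, -0], [-3.03, 3.03]. Speed limits (rad/s): [2.39, 2.39, 3.01, 3.14, 3.14, 3.14].

INTERFACE

Orientations are given as [roll, pitch, yaw] about the fixed x, y, z axes, in that order (R = Rz(yaw) Ry(pitch) Rx(roll)).
In Python, from station import get_state, grab_frame, calibration, job_done, boxes_of, regions_of, spot_point gives the robot as it stands. The module is installed in compiled form; this text tells all that it offers.
- The arm moves only by the tool arm_command, never from a script. Its argument "commands" is a list of rows, each an object of numbers: "tx", "ty", "tz": the shift along the tool's x, y, z each as a share of 25 cm, from -1 to 1; "twist": the turn about the tool's z as a share of 180 degrees, from -1 to 1. A call has exactly 8 rows; each row is the pose to reach, as a shift and turn from the pose commanded when the call began, along the tool's axes at that moment, turning the shorter way round; what a row does not reach only later rows make up. A row lasts 1/12 s, in which the tool goes at most 41.7 mm and 7.16 degrees, less where a joint would pass 70% of its speed; a pose out of reach is approached as far as the arm can. A call with a number of a shift or a turn outside -1 to 1 is refused whole. A call with a gripper value outside its range is refused whole. "claw" is the opening, from 0 (shut) to 1 (fully open), set as the call begins (left out, the last holds). The fingers move at their own pace and stop on an object; "grip_force" is the grip in N (left out, the last holds). Time passes only in rows, so rows that repeat a pose let the fingers close, or fill a call up. It gives the time, the measured TCP pose, the force, the opening and the grip force at its end, in the units of the state.
- get_state(): the state, without advancing time (a new reading comes with each control period).
- grab_frame(name): name is "scene" or "top" or "wrist"; returns the picture (480x640x3 uint8, red, green, blue); there is no depth.
- calibration(name): a dict with "camera_matrix" (3x3 intrinsics, pixels), "k1" (the pictures are not rectified: a ray, as slopes to the right and down, at radius r is drawn at 1 + k1 r^2 times it, then the intrinsics apply), "extrinsics" (4x4, takes a point from camera to world coordinates). Camera axes: x right, y down, z forward; pixel columns grow to the right and rows downward; lengths in m; the calibration is good to about 2 mm. A picture is of the moment at which its call begins: read the wrist's pose just before it. calibration takes no time and is no camera call; for the wrist camera it gives the pose at the moment of the call.
- job_done(): hands the job in; it is judged then, once.
Trained networks look in the newest picture that a camera, given by its name, has taken for a name from the list of things; names that differ only in an ending like _2 or _b are one class to them, and where a whole thing is asked for, a point or a joint stands for the part that bears it (a point fixed in the world has none). Each returns a list of dicts, best first, with "score" (0 to 1); they miss things now and then, are a little off and sometimes report something else, mostly with a low value. They report only what shows in the picture. A call takes as long as a camera call. They do not tell look-alikes from the thing itself.
- boxes_of(query, camera): "rect" ([left, top, right, bottom] in pixels, round what is visible of it).
- regions_of(query, camera): "region" (480x640 bool, what is visible of it) and "rect" ([left, top, right, bottom] in pixels, round what is visible of it).
- spot_point(query, camera): "uv" ([column, row] in pixels: a listed point, or the origin of a listed thing).
The state is a dict: "t": time; "q": joint angles; "qd": joint speeds; "joint_efforts": joint torques, N m; "eef_pos": TCP position; "ee_rot": TCP orientation; "force": force on the tool from outside, world axes, zero at the start; "moment": the same for the moment, N m; "width": finger opening in m; "gripper_force": force on a finger pad.
Only numpy, scipy, OpenCV 4.12 (cv2) and the standard library are available. Lean on these libraries where they do the work, as an engineer would, in place of code of your own. Each camera call takes 0.05 s, during which the arm holds its last target. There are 200 camera calls.

## Working session

There is one attempt and no reset: what is moved stays moved. The work goes in short steps, Python scripts to look and compute and a tool call to move; the robot and the scene stay as the last step left them, time stands still between calls to the robot, and variables do not carry over. Pictures are saved under pics/ and viewed, at most 14 in all, crops included, and the job is handed in when it is done.

Besides the shell and the picture viewer there is one more tool, called after "Call:" as name(argument=value, ...), one argument or row to a line, values as JSON. arm_command: Moves the arm, as the interface text tells. Shift numbers are shares of 25 cm and turn numbers shares of 180 degrees, none past 1 either way. Its arguments: {"type":"object","properties":{"commands":{"type":"array"},"claw":{"type":"number"},"grip_force":{"type":"number"}},"required":["commands"]}

```bash
mkdir -p pics; python3 - <<'E'
from station import *
import cv2
s=get_state(); print({k:(v if not hasattr(v,'tolist') else [round(x,3) for x in v.tolist()]) for k,v in s.items()})
for n in("scene","top","wrist"):
    im=grab_frame(n); cv2.imwrite(f"pics/{n}0.png",im[:,:,::-1]); c=calibration(n)
    print(n,c["camera_matrix"],c["k1"],c["extrinsics"].round(3) if hasattr(c["extrinsics"],'round') else c["extrinsics"])
E
```

```text
{'t': 0.0, 'q': [-0.85, 0.359, 0.011, -0.0, -1.224, -0.288], 'qd': [0.0, 0.001, 0.0, -0.001, -0.001, -0.001], 'joint_efforts': [-0.001, -58.272, 29.306, 6.997, 0.007, -0.0], 'eef_pos': [0.283, -0.612, 0.226], 'ee_rot': [3.14, -0.0, -2.709], 'force': [0.126, 0.184, 0.156], 'moment': [0.008, 0.016, -0.006], 'gripper_force': 0.0, 'width': 0.08746352734204335}
scene [[484.9165168    0.         309.99884132]
 [  0.         484.9165168  240.82042683]
 [  0.           0.           1.        ]] -0.031179297484786483 [[ 0.537  0.483 -0.692  1.211]
 [ 0.844 -0.318  0.432 -0.447]
 [-0.011 -0.816 -0.579  0.687]
 [ 0.     0.     0.     1.   ]]
top [[523.14279746   0.         320.44453205]
 [  0.         523.14279746 238.25608585]
 [  0.           0.           1.        ]] -0.07522819819925858 [[-1.00e-03 -9.97e-01  7.70e-02  4.54e-01]
 [-1.00e+00  2.00e-03  1.50e-02 -2.30e-02]
 [-1.50e-02 -7.70e-02 -9.97e-01  1.30e+00]
 [ 0.00e+00  0.00e+00  0.00e+00  1.00e+00]]
wrist [[362.57522346   0.         315.94369525]
 [  0.         362.57522346 233.13257415]
 [  0.           0.           1.        ]] -0.06873903245223456 [[-0.419  0.869  0.263  0.213]
 [ 0.908  0.401  0.121 -0.646]
 [-0.     0.289 -0.957  0.384]
 [ 0.     0.     0.     1.   ]]
```

View pics/top0.png

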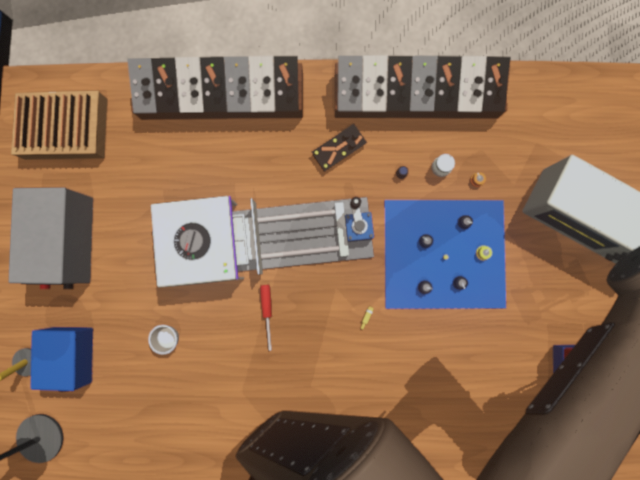

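View pics/scene0.png

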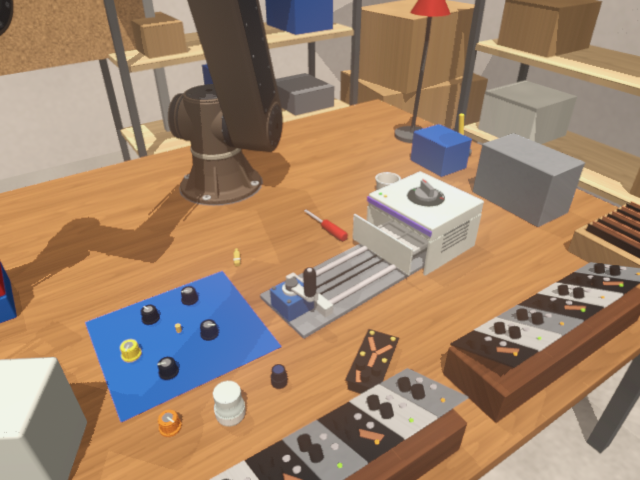

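```bash
cat > h.py <<'E'
from station import *
import numpy as np, cv2
from scipy.spatial.transform import Rotation as R
def ray(n,uv,c=None):
    c=c or calibration(n); K=np.array(c["camera_matrix"]); E=np.array(c["extrinsics"])
    d=cv2.undistortPoints(np.array([[uv]],float),K,np.array([c["k1"],0,0,0.]))[0,0]
    v=E[:3,:3]@[d[0],d[1],1]; return E[:3,3],v/np.linalg.norm(v)
def onz(n,uv,z,c=None):
    o,v=ray(n,uv,c); return o+v*(z-o[2])/v[2]
def tri(rays):
    A=sum(np.eye(3)-np.outer(v,v) for o,v in rays); b=sum((np.eye(3)-np.outer(v,v))@o for o,v in rays)
    p=np.linalg.solve(A,b); return p,max(np.linalg.norm(np.cross(v,p-o)) for o,v in rays)
def proj(n,p,c=None):
    c=c or calibration(n); E=np.array(c["extrinsics"]); q=E[:3,:3].T@(np.array(p)-E[:3,3])
    return cv2.projectPoints(q.reshape(1,1,3),np.zeros(3),np.zeros(3),np.array(c["camera_matrix"]),np.array([c["k1"],0,0,0.]))[0].ravel()
E
python3 - <<'E'
from h import *
grab_frame("top");grab_frame("scene")
for q in ["knob1_mid","slot1","crank_axis","grip_mid","timer_grip","standoff","lens"]:
    for n in("top","scene"):
        print(q,n,[(np.round(d["uv"],1).tolist(),round(d["score"],2)) for d in spot_point(q,n)][:6])
E
```

```text
knob1_mid top [([270.0, 318.0], 0.69), ([477.9, 177.5], 0.65), ([368.4, 314.2], 0.58), ([422.7, 240.3], 0.46)]
knob1_mid scene [([207.5, 327.8], 0.9), ([168.5, 423.7], 0.7)]
slot1 top [([231.9, 230.7], 0.6), ([233.9, 250.7], 0.59), ([171.7, 335.2], 0.52)]
slot1 scene [([408.2, 225.5], 0.93), ([403.6, 247.2], 0.88), ([423.7, 232.9], 0.73), ([386.7, 233.3], 0.58)]
crank_axis top [([359.6, 225.5], 0.74)]
crank_axis scene [([291.7, 290.4], 0.66), ([281.5, 381.1], 0.64)]
grip_mid top [([358.0, 203.8], 0.47)]
grip_mid scene [([311.2, 282.9], 0.64), ([231.7, 413.9], 0.59), ([424.2, 233.9], 0.56)]
timer_grip top [([188.2, 238.3], 0.61)]
timer_grip scene [([424.9, 189.0], 0.86)]
standoff top [([441.3, 256.4], 0.58)]
standoff scene [([291.0, 287.1], 0.61), ([180.2, 327.7], 0.51)]
lens top [([401.6, 171.6], 0.52)]
lens scene [([278.0, 382.2], 0.81), ([234.8, 413.8], 0.49), ([371.6, 367.2], 0.17)]
```

The top view shows four black knobs on the mat, at (427,241), (466,222), (461,284) and (426,288). The look-alikes are the yellow knob (485,254), the orange one (479,180), the lens (402,173) and the brass standoff (446,258). The crank grip is at about (356,202), the hood dial at (190,241) and the plate at (255,236). The scene view agrees: black knobs at (150,314), (189,295), (209,328) and (167,368), yellow at (130,350), orange at (169,422).

```bash
python3 - <<'E'
from h import *
P={"k_a":((427,241),(209,328)),"k_b":((466,222),(167,368)),"k_c":((461,284),(150,314)),"k_d":((426,288),(189,295)),"yel":((485,254),(130,350)),"griptop":((356,201),(310,271)),"timer":((190,241),(426,190)),"so":((446,258),(179,328))}
for k,(a,b) in P.items():
    p,e=tri([ray("top",a),ray("scene",b)]); print(k,p.round(3),round(e,4),onz("top",a,.02).round(3))
for a in [(360,225),(253,200),(258,272),(152,204),(235,198),(160,286),(238,279),(331,204),(372,260),(339,148)]: print(a,onz("top",a,.064).round(3))
im=grab_frame("top"); a=cv2.resize(im[180:300,140:390],None,fx=3.2,fy=3.2,interpolation=3)
im=grab_frame("scene"); b=cv2.resize(im[170:320,255:495],None,fx=1.44,fy=1.44,interpolation=3)
c=cv2.resize(im[270:390,90:282],None,fx=1.8,fy=1.8,interpolation=3)
H=np.zeros((600,800,3),np.uint8); H[:384]=a; H[384:600,:346]=b; H[384:600,400:746]=c; cv2.imwrite("pics/m1.png",H[:,:,::-1])
E
```

```text
k_a [ 0.547 -0.265  0.018] 0.0015 [ 0.546 -0.266  0.02 ]
k_b [ 0.594 -0.364  0.014] 0.0007 [ 0.593 -0.363  0.02 ]
k_c [ 0.441 -0.348  0.013] 0.0016 [ 0.441 -0.348  0.02 ]
k_d [ 0.432 -0.261  0.015] 0.0014 [ 0.431 -0.262  0.02 ]
yel [ 0.515 -0.409  0.013] 0.0018 [ 0.514 -0.408  0.02 ]
griptop [ 0.629 -0.085  0.134] 0.0007 [ 0.646 -0.092  0.02 ]
timer [0.538 0.285 0.144] 0.0003 [0.547 0.319 0.02 ]
so [ 0.506 -0.312  0.009] 0.0023 [ 0.504 -0.312  0.02 ]
(360, 225) [ 0.581 -0.099  0.064]
(253, 200) [0.642 0.157 0.064]
(258, 272) [0.47  0.143 0.064]
(152, 204) [0.634 0.402 0.064]
(235, 198) [0.647 0.2   0.064]
(160, 286) [0.437 0.378 0.064]
(238, 279) [0.454 0.19  0.064]
(331, 204) [ 0.632 -0.03   0.064]
(372, 260) [ 0.498 -0.127  0.064]
(339, 148) [ 0.768 -0.05   0.064]
```

View pics/m1.png

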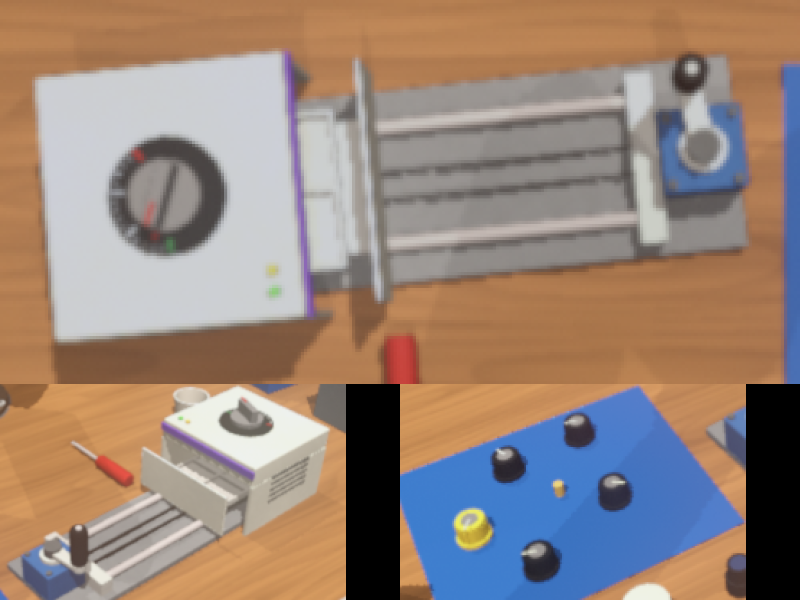

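Call:
arm_command(
  commands=[
    {"tx": -0.08, "ty": 0.05, "twist": -0.02},
    {"tx": -0.2, "ty": 0.125, "twist": -0.05},
    {"tx": -0.34, "ty": 0.21, "twist": -0.09},
    {"tx": -0.48, "ty": 0.3, "twist": -0.12},
    {"tx": -0.62, "ty": 0.385, "twist": -0.15},
    {"tx": -0.76, "ty": 0.47, "twist": -0.18},
    {"tx": -0.9, "ty": 0.56, "twist": -0.21},
    {"tx": -1, "ty": 0.62, "twist": -0.24},
  ],
  claw=0.6,
  grip_force=20,
)

```text
invalid input
```

```bash
cat >> h.py <<'E'
def st():
    s=get_state(); print("t",round(s["t"],2),"pos",np.round(s["eef_pos"],4),"rpy",np.round(np.degrees(s["ee_rot"]),2),"q1,q6",np.round(s["q"][[0,5]] if hasattr(s["q"],'shape') else [s["q"][0],s["q"][5]],3),"F",np.round(s["force"],1),"w",round(s["width"],4),"gf",round(s["gripper_force"],1)); return s
def go(p,yaw_deg=None):
    "shares to reach p (world TCP) and yaw from the present pose"
    s=st(); M=R.from_euler("xyz",s["ee_rot"]).as_matrix(); d=M.T@(np.array(p)-s["eef_pos"])
    tw=0 if yaw_deg is None else -((yaw_deg-np.degrees(s["ee_rot"][2])+180)%360-180)/180
    print("tx,ty,tz,twist",(d/.25).round(4),round(tw,4))
E
python3 -c "
from h import *
go([.629,-.105,.24],-84)"
```

```text
t 1.05 pos [ 0.2831 -0.6128  0.2266] rpy [-180.    -0.  -155.2] q1,q6 [-0.85  -0.288] F [ 1.1 -0.5 -0.6] w 0.0875 gf 0.0
tx,ty,tz,twist [-2.108   1.2635 -0.0537] -0.3956
```

Call:
arm_command(
  commands=[
    {"tx": -0.08, "ty": 0.05, "tz": 0.0, "twist": -0.02},
    {"tx": -0.2, "ty": 0.125, "tz": 0.0, "twist": -0.05},
    {"tx": -0.34, "ty": 0.21, "tz": 0.0, "twist": -0.09},
    {"tx": -0.48, "ty": 0.3, "tz": 0.0, "twist": -0.12},
    {"tx": -0.62, "ty": 0.385, "tz": 0.0, "twist": -0.15},
    {"tx": -0.76, "ty": 0.47, "tz": 0.0, "twist": -0.18},
    {"tx": -0.9, "ty": 0.56, "tz": 0.0, "twist": -0.21},
    {"tx": -1.0, "ty": 0.62, "tz": 0.0, "twist": -0.24},
  ],
  claw=0.6,
  grip_force=20,
)

```text
t: 1.72
eef_pos: [0.4463, -0.3646, 0.227]
ee_rot: [-3.141, 0.0, -1.949]
force: [0.4, -0.4, 0.1]
width: 0.0528
gripper_force: 0.0
```

```bash
python3 -c "
from h import *
go([.629,-.105,.24],-84)"
```

```text
t 1.72 pos [ 0.4463 -0.3646  0.227 ] rpy [-1.7995e+02  2.0000e-02 -1.1167e+02] q1,q6 [-0.346 -0.032] F [ 0.4 -0.4  0.1] w 0.0528 gf 0.0
tx,ty,tz,twist [-1.2349 -0.2956 -0.0515] -0.1537
```

Call:
arm_command(
  commands=[
    {"tx": -0.1, "ty": -0.02, "tz": -0.01, "twist": -0.02},
    {"tx": -0.22, "ty": -0.05, "tz": -0.01, "twist": -0.04},
    {"tx": -0.36, "ty": -0.08, "tz": -0.02, "twist": -0.06},
    {"tx": -0.5, "ty": -0.12, "tz": -0.02, "twist": -0.08},
    {"tx": -0.64, "ty": -0.15, "tz": -0.03, "twist": -0.1},
    {"tx": -0.78, "ty": -0.18, "tz": -0.04, "twist": -0.12},
    {"tx": -0.9, "ty": -0.21, "tz": -0.05, "twist": -0.14},
    {"tx": -1.0, "ty": -0.24, "tz": -0.05, "twist": -0.154},
  ],
)

```text
t: 2.38
eef_pos: [0.5956, -0.1558, 0.2398]
ee_rot: [-3.14, -0.0, -1.466]
force: [-0.4, -0.1, 0.5]
width: 0.0526
gripper_force: 0.0
```

```bash
python3 - <<'E'
from h import *
go([.629,-.085,.24],-84)
im=grab_frame("wrist"); c=calibration("wrist"); cv2.imwrite("pics/w1.png",im[:,:,::-1])
for q in["grip_mid","crank_axis"]: print(q,[(np.round(d["uv"],1).tolist(),round(d["score"],2)) for d in spot_point(q,"wrist")][:4])
print("proj griptop",proj("wrist",[.629,-.085,.134],c),"axis",proj("wrist",[.581,-.097,.064],c))
for d in regions_of("crank_grip","wrist")[:2]: print(d["rect"],d["score"])
E
```

```text
t 2.38 pos [ 0.5956 -0.1558  0.2398] rpy [-1.7993e+02 -1.0000e-02 -8.4020e+01] q1,q6 [0.061 0.043] F [-0.4 -0.1  0.5] w 0.0526 gf 0.0
tx,ty,tz,twist [-0.2678 -0.1624 -0.0006] -0.0001
grip_mid [([269.8, 294.1], 0.9), ([494.6, 26.2], 0.35), ([507.6, 246.4], 0.23)]
crank_axis [([326.6, 265.2], 0.95)]
proj griptop [270.35531502 308.70143787] axis [328.19865014 268.43941353]
[262.6, 271.0, 286.8, 318.8] 0.9
```

View pics/w1.png

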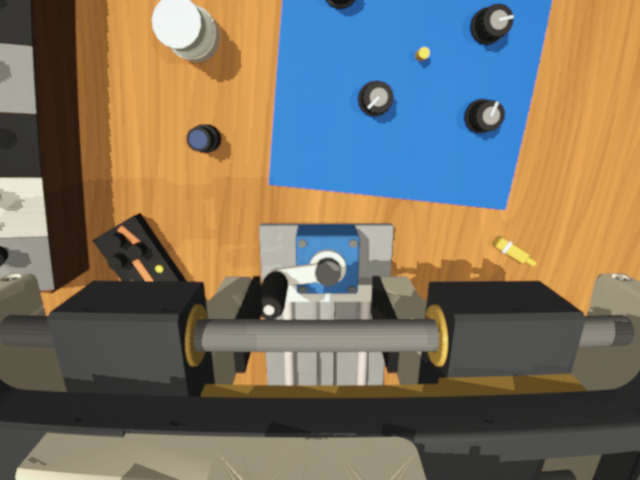

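The wrist view has the grip top at (269,309) and the hub at (327,266), both where the two-camera fix put them. I'll descend on the grip now.

Call:
arm_command(
  commands=[
    {"tx": -0.09, "ty": -0.055, "tz": 0.0, "twist": 0.0},
    {"tx": -0.19, "ty": -0.115, "tz": 0.0, "twist": 0.0},
    {"tx": -0.268, "ty": -0.162, "tz": 0.0, "twist": 0.0},
    {"tx": -0.268, "ty": -0.162, "tz": 0.12, "twist": 0.0},
    {"tx": -0.268, "ty": -0.162, "tz": 0.26, "twist": 0.0},
    {"tx": -0.268, "ty": -0.162, "tz": 0.4, "twist": 0.0},
    {"tx": -0.268, "ty": -0.162, "tz": 0.52, "twist": 0.0},
    {"tx": -0.268, "ty": -0.162, "tz": 0.576, "twist": 0.0},
  ],
)

```text
t: 3.25
eef_pos: [0.6249, -0.0883, 0.0909]
ee_rot: [3.136, 0.001, -1.473]
force: [-0.3, -0.4, -0.4]
width: 0.0532
gripper_force: 0.0
```

Call:
arm_command(
  commands=[
    {"tx": 0.0, "ty": 0.0, "tz": 0.0, "twist": 0.0},
    {"tx": 0.0, "ty": 0.0, "tz": 0.0, "twist": 0.0},
    {"tx": 0.0, "ty": 0.0, "tz": 0.0, "twist": 0.0},
    {"tx": 0.0, "ty": 0.0, "tz": 0.0, "twist": 0.0},
    {"tx": 0.0, "ty": 0.0, "tz": 0.0, "twist": 0.0},
    {"tx": 0.0, "ty": 0.0, "tz": 0.0, "twist": 0.0},
    {"tx": 0.0, "ty": 0.0, "tz": 0.0, "twist": 0.0},
    {"tx": 0.0, "ty": 0.0, "tz": 0.0, "twist": 0.0},
  ],
  claw=0.0,
  grip_force=25,
)

```text
t: 3.92
eef_pos: [0.6275, -0.0875, 0.0968]
ee_rot: [-3.141, -0.0, -1.471]
force: [-4.2, -0.6, 6.1]
width: 0.0243
gripper_force: 25.0
```

```bash
python3 - <<'E'
from h import *
st()
def circ(a0,step,r=.05):
    # a: crank angle; unit yaw 6 deg, tool x_t=(cos -84..), tool axes aligned with unit: x_t=-y_u, y_t = -x_u ; grip unit pos = r*(sin a, cos a)
    a=a0+step*np.arange(9); p=np.c_[-r*np.cos(a),-r*np.sin(a)]; return ((p-p[0])/.25)[1:]
print(circ(14.0,-.3).round(3)); 
E
```

```text
t 3.92 pos [ 0.6275 -0.0875  0.0968] rpy [-1.7998e+02 -2.0000e-02 -8.4280e+01] q1,q6 [ 0.169 -0.07 ] F [-4.2 -0.6  6.1] w 0.0243 gf 25.0
[[-0.057  0.017]
 [-0.107  0.05 ]
 [-0.145  0.096]
 [-0.167  0.152]
 [-0.172  0.211]
 [-0.159  0.27 ]
 [-0.13   0.322]
 [-0.086  0.363]]
```

```bash
cat > crank.py <<'E'
import numpy as np, json,sys
def plan(a0,incs,r=.05):
    a=a0+np.r_[0,np.cumsum(incs)]; p=np.c_[-r*np.cos(a),-r*np.sin(a)]/.25
    c=np.round(p-p[0],3)   # cumulative rounded
    for i in range(0,len(incs),8):
        print(round(a[i+8],2),json.dumps([dict(tx=round(x,3)+0.,ty=round(y,3)+0.,tz=0.0,twist=0.0) for x,y in c[i+1:i+9]-c[i]]))
E
python3 -c "
from crank import *
plan(14.0,-np.r_[.1,.2,[.3]*44,.25,.25])"
```

```text
11.9 [{"tx": -0.02, "ty": 0.004, "tz": 0.0, "twist": 0.0}, {"tx": -0.057, "ty": 0.017, "tz": 0.0, "twist": 0.0}, {"tx": -0.107, "ty": 0.05, "tz": 0.0, "twist": 0.0}, {"tx": -0.145, "ty": 0.096, "tz": 0.0, "twist": 0.0}, {"tx": -0.167, "ty": 0.152, "tz": 0.0, "twist": 0.0}, {"tx": -0.172, "ty": 0.211, "tz": 0.0, "twist": 0.0}, {"tx": -0.159, "ty": 0.27, "tz": 0.0, "twist": 0.0}, {"tx": -0.13, "ty": 0.322, "tz": 0.0, "twist": 0.0}]
9.5 [{"tx": 0.044, "ty": 0.041, "tz": 0.0, "twist": 0.0}, {"tx": 0.097, "ty": 0.067, "tz": 0.0, "twist": 0.0}, {"tx": 0.156, "ty": 0.076, "tz": 0.0, "twist": 0.0}, {"tx": 0.216, "ty": 0.067, "tz": 0.0, "twist": 0.0}, {"tx": 0.27, "ty": 0.042, "tz": 0.0, "twist": 0.0}, {"tx": 0.313, "ty": 0.001, "tz": 0.0, "twist": 0.0}, {"tx": 0.343, "ty": -0.051, "tz": 0.0, "twist": 0.0}, {"tx": 0.357, "ty": -0.109, "tz": 0.0, "twist": 0.0}]
7.1 [{"tx": -0.005, "ty": -0.059, "tz": 0.0, "twist": 0.0}, {"tx": -0.027, "ty": -0.115, "tz": 0.0, "twist": 0.0}, {"tx": -0.064, "ty": -0.162, "tz": 0.0, "twist": 0.0}, {"tx": -0.113, "ty": -0.195, "tz": 0.0, "twist": 0.0}, {"tx": -0.1
[... 814 characters left out ...]
0.185, "ty": -0.13, "tz": 0.0, "twist": 0.0}, {"tx": 0.197, "ty": -0.188, "tz": 0.0, "twist": 0.0}, {"tx": 0.192, "ty": -0.248, "tz": 0.0, "twist": 0.0}, {"tx": 0.169, "ty": -0.303, "tz": 0.0, "twist": 0.0}, {"tx": 0.131, "ty": -0.349, "tz": 0.0, "twist": 0.0}]
-0.0 [{"tx": -0.05, "ty": -0.033, "tz": 0.0, "twist": 0.0}, {"tx": -0.108, "ty": -0.049, "tz": 0.0, "twist": 0.0}, {"tx": -0.168, "ty": -0.048, "tz": 0.0, "twist": 0.0}, {"tx": -0.224, "ty": -0.029, "tz": 0.0, "twist": 0.0}, {"tx": -0.273, "ty": 0.006, "tz": 0.0, "twist": 0.0}, {"tx": -0.309, "ty": 0.053, "tz": 0.0, "twist": 0.0}, {"tx": -0.327, "ty": 0.1, "tz": 0.0, "twist": 0.0}, {"tx": -0.334, "ty": 0.149, "tz": 0.0, "twist": 0.0}]
```

Call:
arm_command(
  commands=[
    {"tx": -0.02, "ty": 0.004, "tz": 0.0, "twist": 0.0},
    {"tx": -0.057, "ty": 0.017, "tz": 0.0, "twist": 0.0},
    {"tx": -0.107, "ty": 0.05, "tz": 0.0, "twist": 0.0},
    {"tx": -0.145, "ty": 0.096, "tz": 0.0, "twist": 0.0},
    {"tx": -0.167, "ty": 0.152, "tz": 0.0, "twist": 0.0},
    {"tx": -0.172, "ty": 0.211, "tz": 0.0, "twist": 0.0},
    {"tx": -0.159, "ty": 0.27, "tz": 0.0, "twist": 0.0},
    {"tx": -0.13, "ty": 0.322, "tz": 0.0, "twist": 0.0},
  ],
)

```text
t: 4.58
eef_pos: [0.5456, -0.062, 0.0968]
ee_rot: [-3.137, 0.001, -1.47]
force: [2.7, 0.3, 3.9]
width: 0.0244
gripper_force: 25.0
```

Call:
arm_command(
  commands=[
    {"tx": 0.044, "ty": 0.041, "tz": 0.0, "twist": 0.0},
    {"tx": 0.097, "ty": 0.067, "tz": 0.0, "twist": 0.0},
    {"tx": 0.156, "ty": 0.076, "tz": 0.0, "twist": 0.0},
    {"tx": 0.216, "ty": 0.067, "tz": 0.0, "twist": 0.0},
    {"tx": 0.27, "ty": 0.042, "tz": 0.0, "twist": 0.0},
    {"tx": 0.313, "ty": 0.001, "tz": 0.0, "twist": 0.0},
    {"tx": 0.343, "ty": -0.051, "tz": 0.0, "twist": 0.0},
    {"tx": 0.357, "ty": -0.109, "tz": 0.0, "twist": 0.0},
  ],
)

```text
t: 5.25
eef_pos: [0.5809, -0.1501, 0.0967]
ee_rot: [-3.14, 0.0, -1.472]
force: [-3.3, 11.4, 8.8]
width: 0.0248
gripper_force: 25.0
```

Call:
arm_command(
  commands=[
    {"tx": -0.005, "ty": -0.059, "tz": 0.0, "twist": 0.0},
    {"tx": -0.027, "ty": -0.115, "tz": 0.0, "twist": 0.0},
    {"tx": -0.064, "ty": -0.162, "tz": 0.0, "twist": 0.0},
    {"tx": -0.113, "ty": -0.195, "tz": 0.0, "twist": 0.0},
    {"tx": -0.171, "ty": -0.213, "tz": 0.0, "twist": 0.0},
    {"tx": -0.23, "ty": -0.213, "tz": 0.0, "twist": 0.0},
    {"tx": -0.287, "ty": -0.195, "tz": 0.0, "twist": 0.0},
    {"tx": -0.337, "ty": -0.161, "tz": 0.0, "twist": 0.0},
  ],
)

```text
t: 5.92
eef_pos: [0.6127, -0.0623, 0.0967]
ee_rot: [-3.141, -0.002, -1.471]
force: [-2.7, -7.6, 8.5]
width: 0.0245
gripper_force: 25.0
```

Call:
arm_command(
  commands=[
    {"tx": -0.037, "ty": 0.047, "tz": 0.0, "twist": 0.0},
    {"tx": -0.058, "ty": 0.103, "tz": 0.0, "twist": 0.0},
    {"tx": -0.062, "ty": 0.163, "tz": 0.0, "twist": 0.0},
    {"tx": -0.048, "ty": 0.221, "tz": 0.0, "twist": 0.0},
    {"tx": -0.018, "ty": 0.272, "tz": 0.0, "twist": 0.0},
    {"tx": 0.026, "ty": 0.313, "tz": 0.0, "twist": 0.0},
    {"tx": 0.081, "ty": 0.338, "tz": 0.0, "twist": 0.0},
    {"tx": 0.14, "ty": 0.346, "tz": 0.0, "twist": 0.0},
  ],
)

```text
t: 6.58
eef_pos: [0.5291, -0.1051, 0.0968]
ee_rot: [-3.14, 0.0, -1.47]
force: [0.6, 2.9, 7.5]
width: 0.0247
gripper_force: 25.0
```

Call:
arm_command(
  commands=[
    {"tx": 0.059, "ty": -0.01, "tz": 0.0, "twist": 0.0},
    {"tx": 0.112, "ty": -0.036, "tz": 0.0, "twist": 0.0},
    {"tx": 0.156, "ty": -0.078, "tz": 0.0, "twist": 0.0},
    {"tx": 0.185, "ty": -0.13, "tz": 0.0, "twist": 0.0},
    {"tx": 0.197, "ty": -0.188, "tz": 0.0, "twist": 0.0},
    {"tx": 0.192, "ty": -0.248, "tz": 0.0, "twist": 0.0},
    {"tx": 0.169, "ty": -0.303, "tz": 0.0, "twist": 0.0},
    {"tx": 0.131, "ty": -0.349, "tz": 0.0, "twist": 0.0},
  ],
)

```text
t: 7.25
eef_pos: [0.6193, -0.1296, 0.0966]
ee_rot: [3.14, -0.0, -1.472]
force: [-9.6, 4.1, 14.2]
width: 0.0243
gripper_force: 25.0
```

Call:
arm_command(
  commands=[
    {"tx": -0.05, "ty": -0.033, "tz": 0.0, "twist": 0.0},
    {"tx": -0.108, "ty": -0.049, "tz": 0.0, "twist": 0.0},
    {"tx": -0.168, "ty": -0.048, "tz": 0.0, "twist": 0.0},
    {"tx": -0.224, "ty": -0.029, "tz": 0.0, "twist": 0.0},
    {"tx": -0.273, "ty": 0.006, "tz": 0.0, "twist": 0.0},
    {"tx": -0.309, "ty": 0.053, "tz": 0.0, "twist": 0.0},
    {"tx": -0.327, "ty": 0.1, "tz": 0.0, "twist": 0.0},
    {"tx": -0.334, "ty": 0.149, "tz": 0.0, "twist": 0.0},
  ],
)

```text
t: 7.92
eef_pos: [0.5756, -0.0495, 0.0968]
ee_rot: [-3.138, -0.001, -1.47]
force: [4.0, -4.1, 3.7]
width: 0.0245
gripper_force: 25.0
```

Call:
arm_command(
  commands=[
    {"tx": 0.0, "ty": 0.02, "tz": 0.0, "twist": 0.0},
    {"tx": 0.0, "ty": 0.02, "tz": 0.0, "twist": 0.0},
    {"tx": 0.0, "ty": 0.02, "tz": 0.0, "twist": 0.0},
    {"tx": 0.0, "ty": 0.02, "tz": 0.0, "twist": 0.0},
    {"tx": 0.0, "ty": 0.02, "tz": 0.0, "twist": 0.0},
    {"tx": 0.0, "ty": 0.02, "tz": 0.0, "twist": 0.0},
    {"tx": 0.0, "ty": 0.02, "tz": 0.0, "twist": 0.0},
    {"tx": 0.0, "ty": 0.02, "tz": 0.0, "twist": 0.0},
  ],
)

```text
t: 8.58
eef_pos: [0.5732, -0.0498, 0.097]
ee_rot: [-3.134, -0.0, -1.47]
force: [9.1, 0.1, 1.5]
width: 0.0248
gripper_force: 25.0
```

Call:
arm_command(
  commands=[
    {"tx": 0.0, "ty": 0.0, "tz": 0.0, "twist": 0.0},
    {"tx": 0.0, "ty": 0.0, "tz": 0.0, "twist": 0.0},
    {"tx": 0.0, "ty": 0.0, "tz": 0.0, "twist": 0.0},
    {"tx": 0.0, "ty": 0.0, "tz": -0.1, "twist": 0.0},
    {"tx": 0.0, "ty": 0.0, "tz": -0.24, "twist": 0.0},
    {"tx": 0.05, "ty": 0.0, "tz": -0.4, "twist": 0.0},
    {"tx": 0.15, "ty": 0.0, "tz": -0.52, "twist": 0.0},
    {"tx": 0.28, "ty": 0.0, "tz": -0.61, "twist": 0.0},
  ],
  claw=0.55,
)

```text
t: 9.25
eef_pos: [0.5763, -0.1192, 0.2508]
ee_rot: [-3.14, -0.0, -1.469]
force: [0.7, -0.4, -0.9]
width: 0.0485
gripper_force: 0.0
```

```bash
python3 - <<'E'
from h import *
st()
im=grab_frame("top");sc=grab_frame("scene");w=grab_frame("wrist");c=calibration("wrist")
for q in ["slot1","knob1_mid","grip_mid","crank_axis"]:
    for n in("top","scene","wrist"):
        print(q,n,[(np.round(d["uv"],1).tolist(),round(d["score"],2)) for d in spot_point(q,n) if d["score"]>.3][:7])
print([proj("wrist",p,c).round().tolist() for p in [(.547,-.265,.028),(.594,-.364,.028),(.441,-.348,.028),(.432,-.261,.028)]])
H=np.zeros((600,800,3),np.uint8); H[:384]=cv2.resize(im[180:300,230:480],None,fx=3.2,fy=3.2,interpolation=3)
H[384:600,:346]=cv2.resize(sc[170:320,255:495],(346,216)); H[384:600,400:688]=cv2.resize(w,(288,216)); cv2.imwrite("pics/m2.png",H[:,:,::-1])
E
```

```text
t 9.25 pos [ 0.5763 -0.1192  0.2508] rpy [-179.88   -0.    -84.14] q1,q6 [ 0.128 -0.026] F [ 0.7 -0.4 -0.9] w 0.0485 gf 0.0
slot1 top [([287.3, 246.6], 0.92)]
slot1 scene [([363.1, 268.1], 0.85), ([366.1, 245.0], 0.79), ([343.5, 252.6], 0.7), ([384.3, 254.4], 0.61)]
slot1 wrist [([338.4, 361.3], 0.77), ([292.5, 367.6], 0.65)]
knob1_mid top [([426.6, 239.9], 0.65), ([480.1, 178.6], 0.56)]
knob1_mid scene [([207.9, 326.9], 0.86), ([169.0, 423.0], 0.71)]
knob1_mid wrist [([358.5, 60.1], 0.76)]
grip_mid top [([366.9, 311.5], 0.64), ([338.0, 148.8], 0.63), ([339.6, 226.0], 0.37)]
grip_mid scene [([311.5, 263.8], 0.78), ([323.4, 226.4], 0.73)]
grip_mid wrist [([313.8, 295.0], 0.89), ([147.5, 238.2], 0.34)]
crank_axis top [([360.1, 224.0], 0.61)]
crank_axis scene [([289.8, 285.4], 0.76)]
crank_axis wrist [([313.5, 229.4], 0.83)]
[[362.0, 60.0], [324.0, -58.0], [483.0, -18.0], [476.0, 78.0]]
```

View pics/m2.png

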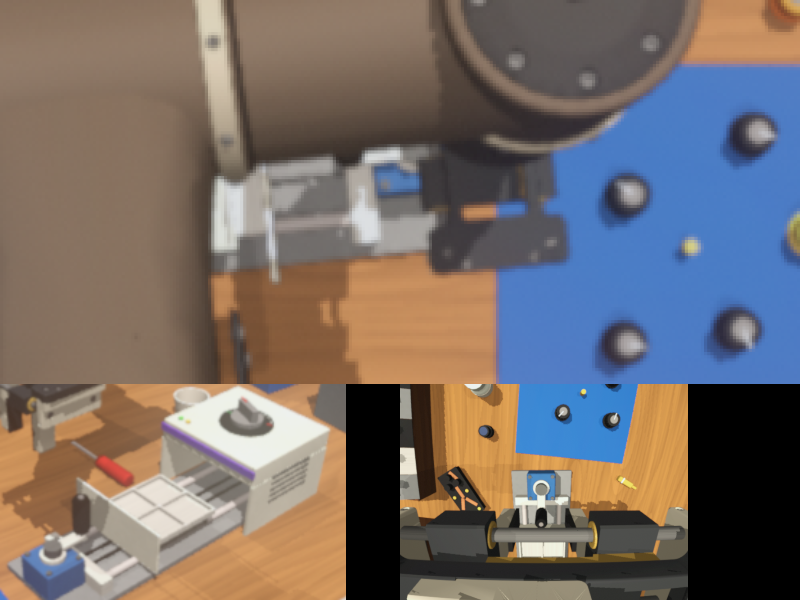

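The tray is fully out: the scene crop shows four open compartments, with the plate beside the crank and the grip on the +y side. Next I'll measure the knobs from above.

Call:
arm_command(
  commands=[
    {"tx": 0.06, "ty": 0.03, "tz": 0.0, "twist": 0.0},
    {"tx": 0.15, "ty": 0.08, "tz": 0.0, "twist": 0.0},
    {"tx": 0.26, "ty": 0.14, "tz": 0.0, "twist": 0.0},
    {"tx": 0.37, "ty": 0.2, "tz": 0.0, "twist": 0.0},
    {"tx": 0.46, "ty": 0.26, "tz": 0.0, "twist": 0.0},
    {"tx": 0.53, "ty": 0.3, "tz": 0.0, "twist": 0.0},
    {"tx": 0.57, "ty": 0.32, "tz": 0.0, "twist": 0.0},
    {"tx": 0.575, "ty": 0.324, "tz": 0.0, "twist": 0.0},
  ],
)

```text
t: 10.67
eef_pos: [0.5094, -0.2718, 0.2476]
ee_rot: [3.142, -0.0, -1.473]
force: [0.7, -0.5, -0.3]
width: 0.0482
gripper_force: 0.0
```

```bash
cat >> h.py <<'E'
def dark(im,box=None):
    "dark blobs on the blue mat -> bounding circle centre, radius"
    h=cv2.cvtColor(im,cv2.COLOR_RGB2HSV); m=((h[...,2]<75)).astype(np.uint8)
    m=cv2.morphologyEx(m,cv2.MORPH_OPEN,np.ones((3,3)))
    out=[]
    for c in cv2.findContours(m,cv2.RETR_EXTERNAL,cv2.CHAIN_APPROX_NONE)[0]:
        A=cv2.contourArea(c)
        if 60<A<4000:
            (x,y),r=cv2.minEnclosingCircle(c); out.append((round(x,1),round(y,1),round(r,1),A))
    return out
E
python3 - <<'E'
from h import *
st()
w=grab_frame("wrist");c=calibration("wrist");t=grab_frame("top"); grab_frame("scene")
print("proj",[proj("wrist",p,c).round().tolist() for p in [(.547,-.265,.015),(.594,-.364,.015),(.441,-.348,.015),(.432,-.261,.015)]])
kn={}
for n in("wrist","top","scene"):
    print(n,[(np.round(d["rect"]).tolist(),round(d["score"],2)) for d in boxes_of("knob1_mid",n) if d["score"]>.3])
    print(n,[(np.round(d["uv"],1).tolist(),round(d["score"],2)) for d in spot_point("knob1_mid",n) if d["score"]>.3])
print("slots",[(np.round(d["uv"],1).tolist(),round(d["score"],2),onz("scene",d["uv"],.044).round(3).tolist()) for d in spot_point("slot1","scene") if d["score"]>.3])
print("slots",[(np.round(d["uv"],1).tolist(),round(d["score"],2),onz("top",d["uv"],.044).round(3).tolist()) for d in spot_point("slot1","top") if d["score"]>.3])
cv2.imwrite("pics/w2.png",w[:,:,::-1]); cv2.imwrite("pics/t2.png",t[:,:,::-1])
E
```

```text
t 10.67 pos [ 0.5094 -0.2718  0.2476] rpy [ 1.800e+02 -1.000e-02 -8.439e+01] q1,q6 [-0.151  0.249] F [ 0.7 -0.5 -0.3] w 0.0482 gf 0.0
proj [[283.0, 202.0], [244.0, 103.0], [389.0, 134.0], [386.0, 215.0]]
wrist [([120.0, 40.0, 162.0, 78.0], 0.9), ([266.0, 182.0, 298.0, 217.0], 0.74)]
wrist [([141.9, 59.9], 0.7), ([281.0, 197.7], 0.64)]
top [([471.0, 172.0, 484.0, 189.0], 0.64)]
top [([479.8, 177.6], 0.73)]
scene [([200.0, 317.0, 219.0, 341.0], 0.78), ([156.0, 409.0, 181.0, 435.0], 0.61)]
scene [([168.9, 423.0], 0.6)]
slots [([381.6, 258.6], 0.79, [0.584, 0.128, 0.044]), ([361.0, 268.3], 0.77, [0.586, 0.07, 0.044]), ([366.8, 245.2], 0.64, [0.527, 0.131, 0.044])]
slots [([269.6, 244.1], 0.9, [0.538, 0.118, 0.044]), ([289.9, 247.1], 0.72, [0.53, 0.069, 0.044]), ([289.3, 222.3], 0.59, [0.59, 0.071, 0.044]), ([262.0, 224.4], 0.59, [0.586, 0.137, 0.044])]
```

View pics/w2.png

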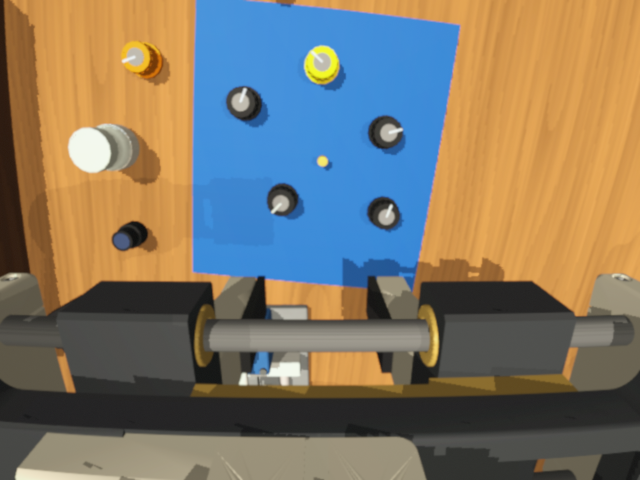

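The four black knobs in the wrist view are at (243,103), (283,200), (386,132) and (384,213). The yellow one (322,65), the orange one (141,60), the lens (128,237) and the standoff (322,161) stay where they are. This view serves as the close check.

```bash
cat >> h.py <<'E'
def knobs(im,n,guess,c=None,z=.013,rad=32):
    "black-and-grey blob nearest each guess (pixels)"
    h=cv2.cvtColor(im,cv2.COLOR_RGB2HSV); m=((h[...,1]<95)|(h[...,2]<55)).astype(np.uint8)
    m=cv2.morphologyEx(m,cv2.MORPH_CLOSE,np.ones((5,5))); k,lab,stt,cen=cv2.connectedComponentsWithStats(m)
    out=[]
    for g in guess:
        i=min((i for i in range(1,k) if 40<stt[i,4]<3000),key=lambda i:np.hypot(*(cen[i]-g)))
        (x,y),r=cv2.minEnclosingCircle(np.argwhere(lab==i)[:,::-1].astype(np.float32))
        bx=stt[i]; out.append((np.round((x,y),1),round(r,1),bx[:4].tolist()))
    return out
E
python3 - <<'E'
from h import *
w=cv2.imread("pics/w2.png")[:,:,::-1].copy(); c=calibration("wrist"); s=cv2.imread("pics/scene0.png")[:,:,::-1].copy(); t=cv2.imread("pics/top0.png")[:,:,::-1].copy()
G=[(283,200),(243,103),(386,132),(384,213)]; GT=[(427,241),(466,222),(461,284),(426,288)]; GS=[(209,328),(167,368),(150,314),(189,295)]
W=knobs(w,"wrist",G); T=knobs(t,"top",GT); S=knobs(s,"scene",GS)
for a,b,d in zip(W,T,S):
    p,e=tri([ray("wrist",a[0],c),ray("scene",d[0])]); p2,e2=tri([ray("wrist",a[0],c),ray("top",b[0])])
    print(a,b[1],d[1:],p.round(4),round(e,4),p2.round(4),onz("wrist",a[0],.014,c).round(4),onz("top",b[0],.014).round(4))
E
```

```text
(array([280.5, 199.5]), 16.5, [268, 184, 29, 31]) 6.3 (9.9, [201, 320, 17, 20]) [ 0.5498 -0.2662  0.0175] 0.0001 [ 0.5493 -0.2647  0.0099] [ 0.5501 -0.2656  0.014 ] [ 0.548  -0.2639  0.014 ]
(array([243.5, 102.8]), 17.5, [227, 87, 34, 33]) 7.0 (10.9, [157, 357, 21, 22]) [ 0.5955 -0.3632  0.0154] 0.0002 [ 0.5948 -0.3627  0.0151] [ 0.5958 -0.363   0.014 ] [ 0.5942 -0.3627  0.014 ]
(array([385.5, 132. ]), 17.0, [369, 116, 34, 32]) 6.5 (9.9, [141, 305, 18, 19]) [ 0.4468 -0.3486  0.0184] 0.0 [ 0.4437 -0.349   0.0048] [ 0.4459 -0.3486  0.014 ] [ 0.4432 -0.3471  0.014 ]
(array([383.5, 213. ]), 16.1, [368, 197, 31, 32]) 7.1 (4.9, [175, 323, 7, 10]) [ 0.4196 -0.2702 -0.0663] 0.0253 [ 0.433  -0.2608  0.0077] [ 0.435  -0.2619  0.014 ] [ 0.4325 -0.26    0.014 ]
```

```bash
python3 -c "
from h import *
go([.549,-.265,.010],-84)"
```

```text
t 11.22 pos [ 0.5103 -0.2699  0.2476] rpy [180.     0.   -84.24] q1,q6 [-0.148  0.248] F [-0.5 -0.8  0.2] w 0.0482 gf 0.0
tx,ty,tz,twist [-0.004  -0.156   0.9502] -0.0013
```

Call:
arm_command(
  commands=[
    {"tx": 0.0, "ty": -0.06, "tz": 0.06, "twist": 0.0},
    {"tx": 0.0, "ty": -0.12, "tz": 0.18, "twist": 0.0},
    {"tx": -0.004, "ty": -0.156, "tz": 0.33, "twist": 0.0},
    {"tx": -0.004, "ty": -0.156, "tz": 0.48, "twist": 0.0},
    {"tx": -0.004, "ty": -0.156, "tz": 0.63, "twist": 0.0},
    {"tx": -0.004, "ty": -0.156, "tz": 0.77, "twist": 0.0},
    {"tx": -0.004, "ty": -0.156, "tz": 0.88, "twist": 0.0},
    {"tx": -0.004, "ty": -0.156, "tz": 0.95, "twist": 0.0},
  ],
)

```text
t: 11.88
eef_pos: [0.547, -0.2649, 0.0066]
ee_rot: [3.138, 0.001, -1.471]
force: [0.2, -0.1, -0.1]
width: 0.0482
gripper_force: 0.0
```

Call:
arm_command(
  commands=[
    {"tx": 0.0, "ty": 0.0, "tz": 0.0, "twist": 0.0},
    {"tx": 0.0, "ty": 0.0, "tz": 0.0, "twist": 0.0},
    {"tx": 0.0, "ty": 0.0, "tz": 0.0, "twist": 0.0},
    {"tx": 0.0, "ty": 0.0, "tz": 0.0, "twist": 0.0},
    {"tx": 0.0, "ty": 0.0, "tz": 0.0, "twist": 0.0},
    {"tx": 0.0, "ty": 0.0, "tz": 0.0, "twist": 0.0},
    {"tx": 0.0, "ty": 0.0, "tz": 0.0, "twist": 0.0},
    {"tx": 0.0, "ty": 0.0, "tz": 0.0, "twist": 0.0},
  ],
  claw=0.0,
  grip_force=25,
)

```text
t: 12.55
eef_pos: [0.5499, -0.2656, 0.0117]
ee_rot: [-3.139, -0.001, -1.471]
force: [0.0, 1.5, 6.3]
width: 0.0289
gripper_force: 25.0
```

```bash
python3 -c "
from h import *
go([.549,-.265,.16],-84)"
```

```text
t 12.55 pos [ 0.5499 -0.2656  0.0117] rpy [-1.7986e+02 -5.0000e-02 -8.4260e+01] q1,q6 [-0.13  0.23] F [0.  1.5 6.3] w 0.0289 gf 25.0
tx,ty,tz,twist [-0.0023  0.0017 -0.5932] -0.0015
```

Call:
arm_command(
  commands=[
    {"tx": 0.0, "ty": 0.0, "tz": -0.06, "twist": 0.0},
    {"tx": 0.0, "ty": 0.0, "tz": -0.18, "twist": 0.0},
    {"tx": -0.04, "ty": 0.0, "tz": -0.33, "twist": 0.0},
    {"tx": -0.1, "ty": 0.0, "tz": -0.48, "twist": 0.0},
    {"tx": -0.18, "ty": 0.0, "tz": -0.62, "twist": 0.0},
    {"tx": -0.28, "ty": 0.0, "tz": -0.75, "twist": 0.0},
    {"tx": -0.4, "ty": 0.0, "tz": -0.86, "twist": 0.0},
    {"tx": -0.53, "ty": 0.0, "tz": -0.95, "twist": 0.0},
  ],
)

```text
t: 13.22
eef_pos: [0.5356, -0.133, 0.2507]
ee_rot: [-3.138, -0.0, -1.472]
force: [1.3, 1.6, 0.1]
width: 0.0295
gripper_force: 25.0
```

Call:
arm_command(
  commands=[
    {"tx": -0.14, "ty": 0.0, "tz": -0.04, "twist": 0.0},
    {"tx": -0.28, "ty": 0.0, "tz": -0.06, "twist": 0.0},
    {"tx": -0.42, "ty": 0.0, "tz": -0.08, "twist": 0.0},
    {"tx": -0.56, "ty": 0.0, "tz": -0.08, "twist": 0.0},
    {"tx": -0.7, "ty": 0.0, "tz": -0.08, "twist": 0.0},
    {"tx": -0.83, "ty": 0.0, "tz": -0.08, "twist": 0.0},
    {"tx": -0.93, "ty": 0.0, "tz": -0.08, "twist": 0.0},
    {"tx": -1.0, "ty": 0.0, "tz": -0.08, "twist": 0.0},
  ],
)

```text
t: 13.88
eef_pos: [0.5101, 0.1174, 0.2682]
ee_rot: [-3.141, 0.001, -1.469]
force: [-0.3, -0.2, -0.9]
width: 0.0293
gripper_force: 25.0
```

Call:
arm_command(
  commands=[
    {"tx": -0.03, "ty": 0.0, "tz": 0.0, "twist": 0.0},
    {"tx": -0.08, "ty": 0.0, "tz": 0.0, "twist": 0.0},
    {"tx": -0.13, "ty": 0.0, "tz": 0.0, "twist": 0.0},
    {"tx": -0.18, "ty": 0.0, "tz": 0.0, "twist": 0.0},
    {"tx": -0.22, "ty": 0.0, "tz": 0.0, "twist": 0.0},
    {"tx": -0.24, "ty": 0.0, "tz": 0.0, "twist": 0.0},
    {"tx": -0.24, "ty": 0.0, "tz": 0.0, "twist": 0.0},
    {"tx": -0.24, "ty": 0.0, "tz": 0.0, "twist": 0.0},
  ],
)

```text
t: 14.55
eef_pos: [0.5047, 0.1749, 0.2674]
ee_rot: [3.141, -0.0, -1.471]
force: [-0.8, 0.1, -0.6]
width: 0.0293
gripper_force: 25.0
```

```bash
python3 - <<'E'
from h import *
st()
w=grab_frame("wrist");c=calibration("wrist"); np.save("c3.npy",np.array(c["extrinsics"])); grab_frame("scene")
for n in("wrist","scene"):
    for q in ("slot1","crank_axis"): print(n,q,[(np.round(d["uv"],1).tolist(),round(d["score"],2),onz(n,d["uv"],.044 if q=="slot1" else .064,c if n=="wrist" else None).round(4).tolist()) for d in spot_point(q,n) if d["score"]>.3])
cv2.imwrite("pics/w3.png",w[:,:,::-1])
E
```

```text
t 14.55 pos [0.5047 0.1749 0.2674] rpy [ 1.7998e+02 -1.0000e-02 -8.4260e+01] q1,q6 [ 0.701 -0.601] F [-0.8  0.1 -0.6] w 0.0293 gf 25.0
wrist slot1 [([298.9, 154.3], 0.82, [0.5281, 0.1273, 0.044]), ([242.6, 97.1], 0.77, [0.5892, 0.0764, 0.044]), ([244.7, 153.8], 0.7, [0.5843, 0.1322, 0.044])]
wrist crank_axis [([316.0, 293.4], 0.61, [0.4957, 0.2732, 0.064])]
scene slot1 [([379.6, 256.3], 0.91, [0.5749, 0.1293, 0.044]), ([364.3, 266.5], 0.86, [0.5851, 0.0793, 0.044]), ([345.3, 254.8], 0.8, [0.5293, 0.0698, 0.044]), ([366.6, 245.2], 0.62, [0.5265, 0.1311, 0.044])]
scene crank_axis [([289.3, 287.1], 0.78, [0.5755, -0.0995, 0.064])]
```

View pics/w3.png

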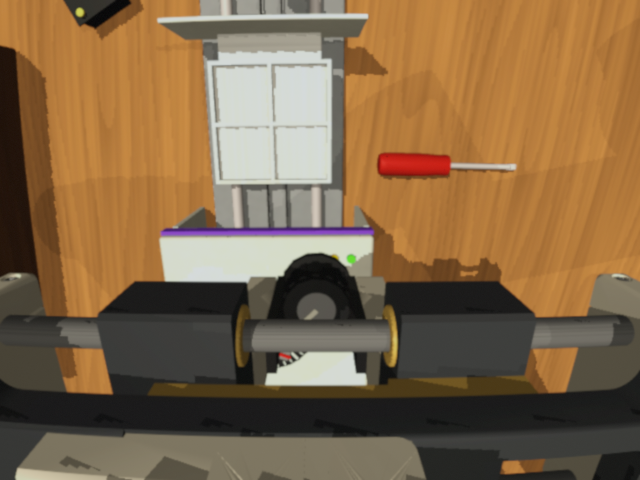

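```bash
python3 - <<'E'
from h import *
c=calibration("wrist"); c["extrinsics"]=np.load("c3.npy")
im=cv2.imread("pics/w3.png"); 
P=[(209,60),(331,58),(331,183.5),(213,184)]
for z in(.045,.05,.055):
    Q=[onz("wrist",p,z,c)[:2] for p in P]; print(z,[round(np.linalg.norm(Q[i]-Q[(i+1)%4]),4) for i in range(4)],np.mean(Q,0).round(4))
Q=[onz("wrist",p,.05,c)[:2] for p in P]; print(np.round(Q,4), onz("wrist",(273,125),.05,c).round(4))
d=Q[0]-Q[1]; print("yaw x",np.degrees(np.arctan2(d[1],d[0]))); d=Q[3]-Q[0]; print(np.degrees(np.arctan2(-d[0],d[1])))
C=np.mean(Q,0); 
E
```

```text
0.045 [np.float64(0.1194), np.float64(0.1231), np.float64(0.1252), np.float64(0.1226)] [0.5593 0.0993]
0.05 [np.float64(0.1178), np.float64(0.1215), np.float64(0.1235), np.float64(0.121)] [0.5587 0.0993]
0.055 [np.float64(0.1162), np.float64(0.1199), np.float64(0.1219), np.float64(0.1194)] [0.5581 0.0992]
[[0.6225 0.0451]
 [0.5054 0.0326]
 [0.492  0.1534]
 [0.6149 0.1659]] [0.5563 0.1005 0.05  ]
yaw x 6.105152710881441
3.5903837145663027
```

The wrist picture shows the empty tray: outer corners at (209,60), (331,58), (331,183) and (213,184), centre cross at (273,125). At z = 0.05 those corners measure 120 mm apart, which confirms the height.

```bash
python3 -c "
from h import *
go([.5867,.1323,.056],-84)"
```

```text
t 14.85 pos [0.5048 0.1744 0.2676] rpy [-180.     -0.    -84.32] q1,q6 [ 0.7   -0.601] F [-1.   0.6 -0.3] w 0.0294 gf 25.0
tx,ty,tz,twist [ 0.2002 -0.3094  0.8465] -0.0018
```

Call:
arm_command(
  commands=[
    {"tx": 0.05, "ty": -0.08, "tz": 0.04, "twist": 0.0},
    {"tx": 0.11, "ty": -0.17, "tz": 0.1, "twist": 0.0},
    {"tx": 0.17, "ty": -0.26, "tz": 0.18, "twist": 0.0},
    {"tx": 0.2, "ty": -0.309, "tz": 0.3, "twist": 0.0},
    {"tx": 0.2, "ty": -0.309, "tz": 0.45, "twist": 0.0},
    {"tx": 0.2, "ty": -0.309, "tz": 0.58, "twist": 0.0},
    {"tx": 0.2, "ty": -0.309, "tz": 0.68, "twist": 0.0},
    {"tx": 0.2, "ty": -0.309, "tz": 0.74, "twist": 0.0},
  ],
)

```text
t: 15.52
eef_pos: [0.585, 0.1315, 0.079]
ee_rot: [3.137, -0.001, -1.472]
force: [-0.4, -0.4, -1.3]
width: 0.0294
gripper_force: 25.0
```

```bash
python3 -c "
from h import *
go([.5867,.1323,.056],-84)"
```

```text
t 15.52 pos [0.585  0.1315 0.079 ] rpy [ 1.7976e+02 -8.0000e-02 -8.4360e+01] q1,q6 [ 0.546 -0.447] F [-0.4 -0.4 -1.3] w 0.0294 gf 25.0
tx,ty,tz,twist [-0.0026 -0.0075  0.0921] -0.002
```

Call:
arm_command(
  commands=[
    {"tx": 0.0, "ty": 0.0, "tz": 0.03, "twist": 0.0},
    {"tx": 0.0, "ty": 0.0, "tz": 0.055, "twist": 0.0},
    {"tx": 0.0, "ty": 0.0, "tz": 0.075, "twist": 0.0},
    {"tx": 0.0, "ty": 0.0, "tz": 0.09, "twist": 0.0},
    {"tx": 0.0, "ty": 0.0, "tz": 0.1, "twist": 0.0},
    {"tx": 0.0, "ty": 0.0, "tz": 0.106, "twist": 0.0},
    {"tx": 0.0, "ty": 0.0, "tz": 0.106, "twist": 0.0},
    {"tx": 0.0, "ty": 0.0, "tz": 0.106, "twist": 0.0},
  ],
)

```text
t: 16.18
eef_pos: [0.5868, 0.133, 0.0566]
ee_rot: [-3.141, 0.0, -1.471]
force: [1.2, -0.6, -0.6]
width: 0.0293
gripper_force: 25.0
```

Call:
arm_command(
  commands=[
    {"tx": 0.0, "ty": 0.0, "tz": 0.005, "twist": 0.0},
    {"tx": 0.0, "ty": 0.0, "tz": 0.005, "twist": 0.0},
    {"tx": 0.0, "ty": 0.0, "tz": 0.005, "twist": 0.0},
    {"tx": 0.0, "ty": 0.0, "tz": 0.0, "twist": 0.0},
    {"tx": 0.0, "ty": 0.0, "tz": -0.06, "twist": 0.0},
    {"tx": 0.0, "ty": 0.0, "tz": -0.2, "twist": 0.0},
    {"tx": 0.0, "ty": 0.0, "tz": -0.36, "twist": 0.0},
    {"tx": 0.0, "ty": 0.0, "tz": -0.52, "twist": 0.0},
  ],
  claw=0.42,
)

```text
t: 16.85
eef_pos: [0.586, 0.1324, 0.1873]
ee_rot: [3.14, -0.001, -1.471]
force: [0.7, 0.7, 1.2]
width: 0.0369
gripper_force: 0.0
```

```bash
python3 - <<'E'
from h import *
go([.595,-.31,.25],-84)
grab_frame("scene"); t=grab_frame("top")
for n in("scene",): print([(np.round(d["uv"],1).tolist(),round(d["score"],2)) for d in spot_point("knob1_mid",n) if d["score"]>.3], proj(n,(.5868,.133,.057)))
print([onz("top",a[0],.014).round(4).tolist()+[a[1]] for a in knobs(t,"top",[(466,222),(461,284),(426,288)])])
E
```

```text
t 16.85 pos [0.586  0.1324 0.1873] rpy [ 1.7992e+02 -4.0000e-02 -8.4280e+01] q1,q6 [ 0.547 -0.447] F [0.7 0.7 1.2] w 0.0369 gf 0.0
tx,ty,tz,twist [ 1.7647  0.141  -0.2494] -0.0016
[([168.9, 423.9], 0.8), ([382.0, 251.9], 0.77)] [384.85604948 253.71268157]
[[0.5937, -0.3629, 0.014, 7.0], [0.4429, -0.3471, 0.014, 6.9], [0.4325, -0.26, 0.014, 7.1]]
```

Call:
arm_command(
  commands=[
    {"tx": 0.06, "ty": 0.0, "tz": -0.06, "twist": 0.0},
    {"tx": 0.16, "ty": 0.01, "tz": -0.14, "twist": 0.0},
    {"tx": 0.28, "ty": 0.02, "tz": -0.2, "twist": 0.0},
    {"tx": 0.42, "ty": 0.03, "tz": -0.22, "twist": 0.0},
    {"tx": 0.57, "ty": 0.04, "tz": -0.22, "twist": 0.0},
    {"tx": 0.72, "ty": 0.06, "tz": -0.22, "twist": 0.0},
    {"tx": 0.87, "ty": 0.07, "tz": -0.22, "twist": 0.0},
    {"tx": 1.0, "ty": 0.08, "tz": -0.22, "twist": 0.0},
  ],
  claw=0.55,
)

```text
t: 17.67
eef_pos: [0.5908, -0.12, 0.2404]
ee_rot: [3.141, 0.0, -1.471]
force: [1.0, -0.5, -0.0]
width: 0.048
gripper_force: 0.0
```

Call:
arm_command(
  commands=[
    {"tx": 0.15, "ty": 0.01, "tz": 0.0, "twist": 0.0},
    {"tx": 0.3, "ty": 0.02, "tz": 0.0, "twist": 0.0},
    {"tx": 0.45, "ty": 0.04, "tz": 0.0, "twist": 0.0},
    {"tx": 0.6, "ty": 0.05, "tz": 0.0, "twist": 0.0},
    {"tx": 0.75, "ty": 0.06, "tz": 0.02, "twist": 0.0},
    {"tx": 0.87, "ty": 0.07, "tz": 0.06, "twist": 0.0},
    {"tx": 0.95, "ty": 0.08, "tz": 0.16, "twist": 0.0},
    {"tx": 0.975, "ty": 0.083, "tz": 0.28, "twist": 0.0},
  ],
)

```text
t: 18.33
eef_pos: [0.5952, -0.3662, 0.1709]
ee_rot: [-3.14, -0.002, -1.474]
force: [0.4, 0.2, 0.4]
width: 0.0483
gripper_force: 0.0
```

```bash
python3 -c "
from h import *
go([.595,-.363,.010],-84)
w=grab_frame('wrist');c=calibration('wrist')
g=proj('wrist',(.595,-.363,.014),c); a=knobs(w,'wrist',[g])[0]; print(g,a,onz('wrist',a[0],.014,c))
"
```

```text
t 18.33 pos [ 0.5952 -0.3662  0.1709] rpy [-1.7989e+02 -9.0000e-02 -8.4430e+01] q1,q6 [-0.273  0.37 ] F [0.4 0.2 0.4] w 0.0483 gf 0.0
tx,ty,tz,twist [-0.0138  0.0009  0.6434] -0.0024
[311.83625938 218.18890594] (array([317.4, 216.8]), 19.8, [300, 197, 36, 40]) [ 0.59028899 -0.36469993  0.014     ]
```

Call:
arm_command(
  commands=[
    {"tx": -0.004, "ty": 0.0, "tz": 0.1, "twist": 0.0},
    {"tx": -0.004, "ty": 0.0, "tz": 0.23, "twist": 0.0},
    {"tx": -0.004, "ty": 0.0, "tz": 0.36, "twist": 0.0},
    {"tx": -0.004, "ty": 0.0, "tz": 0.47, "twist": 0.0},
    {"tx": -0.004, "ty": 0.0, "tz": 0.56, "twist": 0.0},
    {"tx": -0.004, "ty": 0.0, "tz": 0.62, "twist": 0.0},
    {"tx": -0.004, "ty": 0.0, "tz": 0.645, "twist": 0.0},
    {"tx": -0.004, "ty": 0.0, "tz": 0.645, "twist": 0.0},
  ],
)

```text
t: 19.05
eef_pos: [0.594, -0.3607, 0.0081]
ee_rot: [3.138, 0.002, -1.471]
force: [-0.5, -0.1, 0.2]
width: 0.048
gripper_force: 0.0
```

Call:
arm_command(
  commands=[
    {"tx": 0.0, "ty": 0.0, "tz": 0.0, "twist": 0.0},
    {"tx": 0.0, "ty": 0.0, "tz": 0.0, "twist": 0.0},
    {"tx": 0.0, "ty": 0.0, "tz": 0.0, "twist": 0.0},
    {"tx": 0.0, "ty": 0.0, "tz": 0.0, "twist": 0.0},
    {"tx": 0.0, "ty": 0.0, "tz": 0.0, "twist": 0.0},
    {"tx": 0.0, "ty": 0.0, "tz": 0.0, "twist": 0.0},
    {"tx": 0.0, "ty": 0.0, "tz": 0.0, "twist": 0.0},
    {"tx": 0.0, "ty": 0.0, "tz": 0.0, "twist": 0.0},
  ],
  claw=0.0,
  grip_force=25,
)

```text
t: 19.72
eef_pos: [0.5959, -0.3618, 0.0113]
ee_rot: [-3.14, -0.001, -1.471]
force: [-1.1, 0.6, 7.4]
width: 0.0294
gripper_force: 25.0
```

```bash
python3 -c "
from h import *
go([.5211,.1253,.25],-84)"
```

```text
t 19.72 pos [ 0.5959 -0.3618  0.0113] rpy [-1.799e+02 -5.000e-02 -8.427e+01] q1,q6 [-0.267  0.367] F [-1.1  0.6  7.4] w 0.0294 gf 25.0
tx,ty,tz,twist [-1.9675  0.1012 -0.9567] -0.0015
```

Call:
arm_command(
  commands=[
    {"tx": 0.0, "ty": 0.0, "tz": -0.06, "twist": 0.0},
    {"tx": 0.0, "ty": 0.0, "tz": -0.18, "twist": 0.0},
    {"tx": -0.04, "ty": 0.0, "tz": -0.33, "twist": 0.0},
    {"tx": -0.1, "ty": 0.01, "tz": -0.48, "twist": 0.0},
    {"tx": -0.18, "ty": 0.02, "tz": -0.62, "twist": 0.0},
    {"tx": -0.28, "ty": 0.03, "tz": -0.75, "twist": 0.0},
    {"tx": -0.4, "ty": 0.03, "tz": -0.86, "twist": 0.0},
    {"tx": -0.53, "ty": 0.03, "tz": -0.94, "twist": 0.0},
  ],
)

```text
t: 20.38
eef_pos: [0.5746, -0.2301, 0.2483]
ee_rot: [-3.138, -0.001, -1.472]
force: [1.0, -0.1, -0.0]
width: 0.0294
gripper_force: 25.0
```

Call:
arm_command(
  commands=[
    {"tx": -0.14, "ty": 0.01, "tz": 0.0, "twist": 0.0},
    {"tx": -0.29, "ty": 0.02, "tz": 0.0, "twist": 0.0},
    {"tx": -0.44, "ty": 0.03, "tz": 0.0, "twist": 0.0},
    {"tx": -0.59, "ty": 0.04, "tz": 0.0, "twist": 0.0},
    {"tx": -0.74, "ty": 0.05, "tz": 0.0, "twist": 0.0},
    {"tx": -0.86, "ty": 0.06, "tz": 0.0, "twist": 0.0},
    {"tx": -0.95, "ty": 0.06, "tz": 0.0, "twist": 0.0},
    {"tx": -1.0, "ty": 0.06, "tz": 0.0, "twist": 0.0},
  ],
)

```text
t: 21.05
eef_pos: [0.5341, 0.0191, 0.2453]
ee_rot: [-3.141, 0.001, -1.469]
force: [0.4, -0.4, -0.3]
width: 0.0292
gripper_force: 25.0
```

Call:
arm_command(
  commands=[
    {"tx": -0.06, "ty": 0.0, "tz": 0.0, "twist": 0.0},
    {"tx": -0.16, "ty": 0.0, "tz": 0.0, "twist": 0.0},
    {"tx": -0.28, "ty": 0.0, "tz": 0.02, "twist": 0.0},
    {"tx": -0.38, "ty": 0.01, "tz": 0.08, "twist": 0.0},
    {"tx": -0.43, "ty": 0.01, "tz": 0.18, "twist": 0.0},
    {"tx": -0.437, "ty": 0.01, "tz": 0.32, "twist": 0.0},
    {"tx": -0.437, "ty": 0.01, "tz": 0.46, "twist": 0.0},
    {"tx": -0.437, "ty": 0.01, "tz": 0.6, "twist": 0.0},
  ],
)

```text
t: 21.72
eef_pos: [0.5214, 0.1255, 0.094]
ee_rot: [-3.14, 0.001, -1.471]
force: [1.8, 0.3, -0.3]
width: 0.0291
gripper_force: 25.0
```

```bash
python3 -c "
from h import *
go([.5211,.1253,.055],-84)"
```

```text
t 21.72 pos [0.5214 0.1255 0.094 ] rpy [-1.7992e+02  5.0000e-02 -8.4250e+01] q1,q6 [ 0.602 -0.502] F [ 1.8  0.3 -0.3] w 0.0291 gf 25.0
tx,ty,tz,twist [0.0007 0.0013 0.1559] -0.0014
```

Call:
arm_command(
  commands=[
    {"tx": 0.0, "ty": 0.0, "tz": 0.05, "twist": 0.0},
    {"tx": 0.0, "ty": 0.0, "tz": 0.09, "twist": 0.0},
    {"tx": 0.0, "ty": 0.0, "tz": 0.12, "twist": 0.0},
    {"tx": 0.0, "ty": 0.0, "tz": 0.14, "twist": 0.0},
    {"tx": 0.0, "ty": 0.0, "tz": 0.15, "twist": 0.0},
    {"tx": 0.0, "ty": 0.0, "tz": 0.156, "twist": 0.0},
    {"tx": 0.0, "ty": 0.0, "tz": 0.158, "twist": 0.0},
    {"tx": 0.0, "ty": 0.0, "tz": 0.158, "twist": 0.0},
  ],
)

```text
t: 22.38
eef_pos: [0.5217, 0.1254, 0.056]
ee_rot: [-3.14, 0.001, -1.471]
force: [-0.2, -0.3, -0.6]
width: 0.0296
gripper_force: 25.0
```

Call:
arm_command(
  commands=[
    {"tx": 0.0, "ty": 0.0, "tz": 0.0, "twist": 0.0},
    {"tx": 0.0, "ty": 0.0, "tz": 0.0, "twist": 0.0},
    {"tx": 0.0, "ty": 0.0, "tz": 0.0, "twist": 0.0},
    {"tx": 0.0, "ty": 0.0, "tz": 0.0, "twist": 0.0},
    {"tx": 0.0, "ty": 0.0, "tz": -0.06, "twist": 0.0},
    {"tx": 0.0, "ty": 0.0, "tz": -0.2, "twist": 0.0},
    {"tx": 0.0, "ty": 0.0, "tz": -0.36, "twist": 0.0},
    {"tx": 0.0, "ty": 0.0, "tz": -0.52, "twist": 0.0},
  ],
  claw=0.42,
)

```text
t: 23.05
eef_pos: [0.5206, 0.1249, 0.1865]
ee_rot: [3.14, -0.001, -1.471]
force: [1.1, 1.8, 0.9]
width: 0.0366
gripper_force: 0.0
```

```bash
python3 - <<'E'
from h import *
go([.443,-.348,.25],-84)
grab_frame("scene"); t=grab_frame("top")
for n in("scene",): print([(np.round(d["uv"],1).tolist(),round(d["score"],2)) for d in spot_point("knob1_mid",n) if d["score"]>.3], proj(n,(.5214,.1255,.057)))
print([onz("top",a[0],.014).round(4).tolist()+[a[1]] for a in knobs(t,"top",[(461,284),(426,288)])])
E
```

```text
t 23.05 pos [0.5206 0.1249 0.1865] rpy [ 1.7991e+02 -5.0000e-02 -8.4280e+01] q1,q6 [ 0.602 -0.502] F [1.1 1.8 0.9] w 0.0366 gf 0.0
tx,ty,tz,twist [ 1.8513  0.4978 -0.2516] -0.0015
[([166.8, 423.6], 0.92), ([385.7, 252.0], 0.48)] [363.55594457 240.21228685]
[[0.4432, -0.3476, 0.014, 6.7], [0.4325, -0.26, 0.014, 7.1]]
```

Call:
arm_command(
  commands=[
    {"tx": 0.06, "ty": 0.01, "tz": -0.06, "twist": 0.0},
    {"tx": 0.16, "ty": 0.04, "tz": -0.14, "twist": 0.0},
    {"tx": 0.28, "ty": 0.07, "tz": -0.2, "twist": 0.0},
    {"tx": 0.42, "ty": 0.11, "tz": -0.22, "twist": 0.0},
    {"tx": 0.57, "ty": 0.15, "tz": -0.22, "twist": 0.0},
    {"tx": 0.72, "ty": 0.19, "tz": -0.22, "twist": 0.0},
    {"tx": 0.87, "ty": 0.23, "tz": -0.22, "twist": 0.0},
    {"tx": 1.0, "ty": 0.27, "tz": -0.22, "twist": 0.0},
  ],
  claw=0.55,
)

```text
t: 23.87
eef_pos: [0.4778, -0.1321, 0.2395]
ee_rot: [3.14, 0.0, -1.471]
force: [0.8, -0.2, -0.2]
width: 0.048
gripper_force: 0.0
```

Call:
arm_command(
  commands=[
    {"tx": 0.14, "ty": 0.04, "tz": 0.0, "twist": 0.0},
    {"tx": 0.28, "ty": 0.07, "tz": 0.0, "twist": 0.0},
    {"tx": 0.42, "ty": 0.11, "tz": 0.0, "twist": 0.0},
    {"tx": 0.56, "ty": 0.15, "tz": 0.0, "twist": 0.0},
    {"tx": 0.68, "ty": 0.18, "tz": 0.02, "twist": 0.0},
    {"tx": 0.78, "ty": 0.21, "tz": 0.08, "twist": 0.0},
    {"tx": 0.84, "ty": 0.224, "tz": 0.18, "twist": 0.0},
    {"tx": 0.852, "ty": 0.224, "tz": 0.28, "twist": 0.0},
  ],
)

```text
t: 24.53
eef_pos: [0.4435, -0.3501, 0.1688]
ee_rot: [3.141, -0.0, -1.474]
force: [-0.1, 0.8, 0.3]
width: 0.0486
gripper_force: 0.0
```

```bash
python3 -c "
from h import *
go([.444,-.348,.010],-84)
w=grab_frame('wrist');c=calibration('wrist')
g=proj('wrist',(.444,-.348,.014),c); a=knobs(w,'wrist',[g])[0]; print(g,a,onz('wrist',a[0],.014,c))
"
```

```text
t 24.53 pos [ 0.4435 -0.3501  0.1688] rpy [179.99  -0.   -84.44] q1,q6 [-0.322  0.419] F [-0.1  0.8  0.3] w 0.0486 gf 0.0
tx,ty,tz,twist [-0.008  -0.0028  0.635 ] -0.0024
[312.44354793 216.82138574] (array([316. , 215.7]), 20.0, [298, 196, 37, 40]) [ 0.44100419 -0.34929846  0.014     ]
```

Call:
arm_command(
  commands=[
    {"tx": -0.002, "ty": 0.0, "tz": 0.1, "twist": 0.0},
    {"tx": -0.002, "ty": 0.0, "tz": 0.23, "twist": 0.0},
    {"tx": -0.002, "ty": 0.0, "tz": 0.36, "twist": 0.0},
    {"tx": -0.002, "ty": 0.0, "tz": 0.47, "twist": 0.0},
    {"tx": -0.002, "ty": 0.0, "tz": 0.56, "twist": 0.0},
    {"tx": -0.002, "ty": 0.0, "tz": 0.62, "twist": 0.0},
    {"tx": -0.002, "ty": 0.0, "tz": 0.638, "twist": 0.0},
    {"tx": -0.002, "ty": 0.0, "tz": 0.638, "twist": 0.0},
  ],
)

```text
t: 25.25
eef_pos: [0.4435, -0.3466, 0.0096]
ee_rot: [3.138, 0.001, -1.471]
force: [-0.1, -0.0, 0.7]
width: 0.0484
gripper_force: 0.0
```

Call:
arm_command(
  commands=[
    {"tx": 0.0, "ty": 0.0, "tz": 0.0, "twist": 0.0},
    {"tx": 0.0, "ty": 0.0, "tz": 0.0, "twist": 0.0},
    {"tx": 0.0, "ty": 0.0, "tz": 0.0, "twist": 0.0},
    {"tx": 0.0, "ty": 0.0, "tz": 0.0, "twist": 0.0},
    {"tx": 0.0, "ty": 0.0, "tz": 0.0, "twist": 0.0},
    {"tx": 0.0, "ty": 0.0, "tz": 0.0, "twist": 0.0},
    {"tx": 0.0, "ty": 0.0, "tz": 0.0, "twist": 0.0},
    {"tx": 0.0, "ty": 0.0, "tz": 0.0, "twist": 0.0},
  ],
  claw=0.0,
  grip_force=25,
)

```text
t: 25.92
eef_pos: [0.4451, -0.3475, 0.012]
ee_rot: [-3.14, -0.001, -1.471]
force: [-0.6, 2.3, 6.5]
width: 0.0291
gripper_force: 25.0
```

```bash
python3 -c "
from h import *
go([.5929,.0747,.25],-84)"
```

```text
t 25.92 pos [ 0.4451 -0.3475  0.012 ] rpy [-1.7991e+02 -5.0000e-02 -8.4270e+01] q1,q6 [-0.316  0.416] F [-0.6  2.3  6.5] w 0.0291 gf 25.0
tx,ty,tz,twist [-1.6204 -0.7584 -0.9522] -0.0015
```

Call:
arm_command(
  commands=[
    {"tx": 0.0, "ty": 0.0, "tz": -0.06, "twist": 0.0},
    {"tx": 0.0, "ty": 0.0, "tz": -0.18, "twist": 0.0},
    {"tx": -0.03, "ty": -0.01, "tz": -0.33, "twist": 0.0},
    {"tx": -0.08, "ty": -0.03, "tz": -0.48, "twist": 0.0},
    {"tx": -0.14, "ty": -0.06, "tz": -0.62, "twist": 0.0},
    {"tx": -0.22, "ty": -0.1, "tz": -0.75, "twist": 0.0},
    {"tx": -0.31, "ty": -0.15, "tz": -0.86, "twist": 0.0},
    {"tx": -0.41, "ty": -0.2, "tz": -0.94, "twist": 0.0},
  ],
)

```text
t: 26.58
eef_pos: [0.4847, -0.2399, 0.2494]
ee_rot: [-3.138, -0.001, -1.472]
force: [2.6, 0.4, -0.4]
width: 0.0293
gripper_force: 25.0
```

Call:
arm_command(
  commands=[
    {"tx": -0.11, "ty": -0.05, "tz": 0.0, "twist": 0.0},
    {"tx": -0.23, "ty": -0.11, "tz": 0.0, "twist": 0.0},
    {"tx": -0.36, "ty": -0.17, "tz": 0.0, "twist": 0.0},
    {"tx": -0.49, "ty": -0.23, "tz": 0.0, "twist": 0.0},
    {"tx": -0.61, "ty": -0.29, "tz": 0.0, "twist": 0.0},
    {"tx": -0.72, "ty": -0.34, "tz": 0.0, "twist": 0.0},
    {"tx": -0.81, "ty": -0.38, "tz": 0.0, "twist": 0.0},
    {"tx": -0.88, "ty": -0.41, "tz": 0.0, "twist": 0.0},
  ],
)

```text
t: 27.25
eef_pos: [0.5644, -0.0091, 0.246]
ee_rot: [-3.141, 0.0, -1.47]
force: [0.6, -0.5, -0.4]
width: 0.0291
gripper_force: 25.0
```

Call:
arm_command(
  commands=[
    {"tx": -0.05, "ty": -0.02, "tz": 0.0, "twist": 0.0},
    {"tx": -0.13, "ty": -0.06, "tz": 0.0, "twist": 0.0},
    {"tx": -0.22, "ty": -0.1, "tz": 0.02, "twist": 0.0},
    {"tx": -0.3, "ty": -0.14, "tz": 0.08, "twist": 0.0},
    {"tx": -0.33, "ty": -0.148, "tz": 0.18, "twist": 0.0},
    {"tx": -0.33, "ty": -0.148, "tz": 0.32, "twist": 0.0},
    {"tx": -0.33, "ty": -0.148, "tz": 0.46, "twist": 0.0},
    {"tx": -0.33, "ty": -0.148, "tz": 0.6, "twist": 0.0},
  ],
)

```text
t: 27.92
eef_pos: [0.5925, 0.0746, 0.0949]
ee_rot: [-3.14, 0.0, -1.471]
force: [-0.0, 0.8, -0.9]
width: 0.0296
gripper_force: 25.0
```

```bash
python3 -c "
from h import *
go([.5929,.0747,.055],-84)"
```

```text
t 27.92 pos [0.5925 0.0746 0.0949] rpy [-1.7994e+02  3.0000e-02 -8.4280e+01] q1,q6 [ 0.452 -0.352] F [-0.   0.8 -0.9] w 0.0296 gf 25.0
tx,ty,tz,twist [-1.000e-04 -1.300e-03  1.596e-01] -0.0015
```

Call:
arm_command(
  commands=[
    {"tx": 0.0, "ty": 0.0, "tz": 0.05, "twist": 0.0},
    {"tx": 0.0, "ty": 0.0, "tz": 0.09, "twist": 0.0},
    {"tx": 0.0, "ty": 0.0, "tz": 0.12, "twist": 0.0},
    {"tx": 0.0, "ty": 0.0, "tz": 0.14, "twist": 0.0},
    {"tx": 0.0, "ty": 0.0, "tz": 0.15, "twist": 0.0},
    {"tx": 0.0, "ty": 0.0, "tz": 0.156, "twist": 0.0},
    {"tx": 0.0, "ty": 0.0, "tz": 0.158, "twist": 0.0},
    {"tx": 0.0, "ty": 0.0, "tz": 0.158, "twist": 0.0},
  ],
)

```text
t: 28.58
eef_pos: [0.5931, 0.0748, 0.0571]
ee_rot: [-3.14, 0.0, -1.471]
force: [0.1, -0.6, -0.2]
width: 0.029
gripper_force: 25.0
```

Call:
arm_command(
  commands=[
    {"tx": 0.0, "ty": 0.0, "tz": 0.0, "twist": 0.0},
    {"tx": 0.0, "ty": 0.0, "tz": 0.0, "twist": 0.0},
    {"tx": 0.0, "ty": 0.0, "tz": 0.0, "twist": 0.0},
    {"tx": 0.0, "ty": 0.0, "tz": 0.0, "twist": 0.0},
    {"tx": 0.0, "ty": 0.0, "tz": -0.06, "twist": 0.0},
    {"tx": 0.0, "ty": 0.0, "tz": -0.2, "twist": 0.0},
    {"tx": 0.0, "ty": 0.0, "tz": -0.36, "twist": 0.0},
    {"tx": 0.0, "ty": 0.0, "tz": -0.52, "twist": 0.0},
  ],
  claw=0.42,
)

```text
t: 29.25
eef_pos: [0.592, 0.0743, 0.1874]
ee_rot: [3.14, -0.001, -1.471]
force: [-0.1, 0.7, 0.3]
width: 0.0368
gripper_force: 0.0
```

```bash
python3 - <<'E'
from h import *
t=grab_frame("top")
p=[onz("top",a[0],.014).round(4).tolist()+[a[1]] for a in knobs(t,"top",[(426,288)])];print(p)
go([.4335,-.2605,.25],-84)
E
```

```text
[[0.4325, -0.26, 0.014, 7.1]]
t 29.3 pos [0.5964 0.0751 0.1971] rpy [-1.7935e+02  3.0000e-02 -8.4190e+01] q1,q6 [ 0.452 -0.352] F [3.6 0.9 9.5] w 0.0368 gf 0.0
tx,ty,tz,twist [ 1.2692  0.782  -0.221 ] -0.001
```

Call:
arm_command(
  commands=[
    {"tx": 0.05, "ty": 0.03, "tz": -0.06, "twist": 0.0},
    {"tx": 0.13, "ty": 0.08, "tz": -0.14, "twist": 0.0},
    {"tx": 0.23, "ty": 0.14, "tz": -0.2, "twist": 0.0},
    {"tx": 0.35, "ty": 0.21, "tz": -0.22, "twist": 0.0},
    {"tx": 0.48, "ty": 0.29, "tz": -0.22, "twist": 0.0},
    {"tx": 0.61, "ty": 0.37, "tz": -0.22, "twist": 0.0},
    {"tx": 0.74, "ty": 0.45, "tz": -0.22, "twist": 0.0},
    {"tx": 0.87, "ty": 0.53, "tz": -0.22, "twist": 0.0},
  ],
  claw=0.55,
)

```text
t: 29.97
eef_pos: [0.4813, -0.1563, 0.2417]
ee_rot: [-3.141, -0.0, -1.47]
force: [0.9, -0.0, 0.8]
width: 0.0481
gripper_force: 0.0
```

Call:
arm_command(
  commands=[
    {"tx": 0.12, "ty": 0.07, "tz": 0.0, "twist": 0.0},
    {"tx": 0.23, "ty": 0.14, "tz": 0.0, "twist": 0.0},
    {"tx": 0.32, "ty": 0.19, "tz": 0.02, "twist": 0.0},
    {"tx": 0.38, "ty": 0.23, "tz": 0.07, "twist": 0.0},
    {"tx": 0.4, "ty": 0.238, "tz": 0.15, "twist": 0.0},
    {"tx": 0.4, "ty": 0.238, "tz": 0.23, "twist": 0.0},
    {"tx": 0.4, "ty": 0.238, "tz": 0.28, "twist": 0.0},
    {"tx": 0.4, "ty": 0.238, "tz": 0.28, "twist": 0.0},
  ],
)

```text
t: 30.63
eef_pos: [0.4313, -0.2602, 0.1687]
ee_rot: [3.138, 0.002, -1.472]
force: [-1.1, 1.1, -1.2]
width: 0.0483
gripper_force: 0.0
```

```bash
python3 -c "
from h import *
go([.4335,-.2605,.010],-84)
w=grab_frame('wrist');c=calibration('wrist')
g=proj('wrist',(.4335,-.2605,.014),c); a=knobs(w,'wrist',[g])[0]; print(g,a,onz('wrist',a[0],.014,c))
"
```

```text
t 30.63 pos [ 0.4313 -0.2602  0.1687] rpy [ 1.7977e+02  1.1000e-01 -8.4350e+01] q1,q6 [-0.153  0.252] F [-1.1  1.1 -1.2] w 0.0483 gf 0.0
tx,ty,tz,twist [ 0.0034 -0.011   0.6349] -0.0019
[315.23902302 215.84402609] (array([313.9, 212.3]), 20.0, [296, 193, 37, 40]) [ 0.43500897 -0.26361995  0.014     ]
```

Call:
arm_command(
  commands=[
    {"tx": 0.004, "ty": -0.004, "tz": 0.1, "twist": 0.0},
    {"tx": 0.004, "ty": -0.004, "tz": 0.23, "twist": 0.0},
    {"tx": 0.004, "ty": -0.004, "tz": 0.36, "twist": 0.0},
    {"tx": 0.004, "ty": -0.004, "tz": 0.47, "twist": 0.0},
    {"tx": 0.004, "ty": -0.004, "tz": 0.56, "twist": 0.0},
    {"tx": 0.004, "ty": -0.004, "tz": 0.62, "twist": 0.0},
    {"tx": 0.004, "ty": -0.004, "tz": 0.646, "twist": 0.0},
    {"tx": 0.004, "ty": -0.004, "tz": 0.646, "twist": 0.0},
  ],
)

```text
t: 31.35
eef_pos: [0.4344, -0.2612, 0.0093]
ee_rot: [3.14, 0.0, -1.47]
force: [0.1, -0.3, 0.1]
width: 0.0481
gripper_force: 0.0
```

Call:
arm_command(
  commands=[
    {"tx": 0.0, "ty": 0.0, "tz": 0.0, "twist": 0.0},
    {"tx": 0.0, "ty": 0.0, "tz": 0.0, "twist": 0.0},
    {"tx": 0.0, "ty": 0.0, "tz": 0.0, "twist": 0.0},
    {"tx": 0.0, "ty": 0.0, "tz": 0.0, "twist": 0.0},
    {"tx": 0.0, "ty": 0.0, "tz": 0.0, "twist": 0.0},
    {"tx": 0.0, "ty": 0.0, "tz": 0.0, "twist": 0.0},
    {"tx": 0.0, "ty": 0.0, "tz": 0.0, "twist": 0.0},
    {"tx": 0.0, "ty": 0.0, "tz": 0.0, "twist": 0.0},
  ],
  claw=0.0,
  grip_force=25,
)

```text
t: 32.02
eef_pos: [0.4351, -0.2615, 0.011]
ee_rot: [-3.14, -0.001, -1.471]
force: [-1.3, 1.4, 7.5]
width: 0.0294
gripper_force: 25.0
```

```bash
python3 -c "
from h import *
go([.5273,.0677,.25],-84)"
```

```text
t 32.02 pos [ 0.4351 -0.2615  0.011 ] rpy [-1.7989e+02 -4.0000e-02 -8.4260e+01] q1,q6 [-0.154  0.253] F [-1.3  1.4  7.5] w 0.0294 gf 25.0
tx,ty,tz,twist [-1.2726 -0.5003 -0.9559] -0.0014
```

Call:
arm_command(
  commands=[
    {"tx": 0.0, "ty": 0.0, "tz": -0.06, "twist": 0.0},
    {"tx": 0.0, "ty": 0.0, "tz": -0.18, "twist": 0.0},
    {"tx": -0.02, "ty": -0.01, "tz": -0.33, "twist": 0.0},
    {"tx": -0.06, "ty": -0.02, "tz": -0.48, "twist": 0.0},
    {"tx": -0.11, "ty": -0.04, "tz": -0.62, "twist": 0.0},
    {"tx": -0.17, "ty": -0.06, "tz": -0.75, "twist": 0.0},
    {"tx": -0.24, "ty": -0.09, "tz": -0.86, "twist": 0.0},
    {"tx": -0.31, "ty": -0.12, "tz": -0.94, "twist": 0.0},
  ],
)

```text
t: 32.68
eef_pos: [0.457, -0.1808, 0.2485]
ee_rot: [-3.137, -0.001, -1.471]
force: [1.0, 0.1, -1.0]
width: 0.0292
gripper_force: 25.0
```

Call:
arm_command(
  commands=[
    {"tx": -0.09, "ty": -0.03, "tz": 0.0, "twist": 0.0},
    {"tx": -0.19, "ty": -0.07, "tz": 0.0, "twist": 0.0},
    {"tx": -0.29, "ty": -0.11, "tz": 0.0, "twist": 0.0},
    {"tx": -0.39, "ty": -0.15, "tz": 0.0, "twist": 0.0},
    {"tx": -0.49, "ty": -0.19, "tz": 0.0, "twist": 0.0},
    {"tx": -0.59, "ty": -0.23, "tz": 0.0, "twist": 0.0},
    {"tx": -0.67, "ty": -0.26, "tz": 0.0, "twist": 0.0},
    {"tx": -0.72, "ty": -0.28, "tz": 0.0, "twist": 0.0},
  ],
)

```text
t: 33.35
eef_pos: [0.5084, 0.0067, 0.2451]
ee_rot: [-3.141, 0.0, -1.47]
force: [-0.3, 0.1, -0.6]
width: 0.0291
gripper_force: 25.0
```

Call:
arm_command(
  commands=[
    {"tx": -0.04, "ty": -0.02, "tz": 0.0, "twist": 0.0},
    {"tx": -0.1, "ty": -0.04, "tz": 0.0, "twist": 0.0},
    {"tx": -0.17, "ty": -0.07, "tz": 0.02, "twist": 0.0},
    {"tx": -0.22, "ty": -0.09, "tz": 0.08, "twist": 0.0},
    {"tx": -0.243, "ty": -0.1, "tz": 0.18, "twist": 0.0},
    {"tx": -0.243, "ty": -0.1, "tz": 0.32, "twist": 0.0},
    {"tx": -0.243, "ty": -0.1, "tz": 0.46, "twist": 0.0},
    {"tx": -0.243, "ty": -0.1, "tz": 0.6, "twist": 0.0},
  ],
)

```text
t: 34.02
eef_pos: [0.5271, 0.0676, 0.0939]
ee_rot: [-3.14, 0.001, -1.471]
force: [0.4, 0.3, -0.4]
width: 0.0293
gripper_force: 25.0
```

```bash
python3 -c "
from h import *
go([.5273,.0677,.055],-84)"
```

```text
t 34.02 pos [0.5271 0.0676 0.0939] rpy [-1.7992e+02  3.0000e-02 -8.4300e+01] q1,q6 [ 0.497 -0.397] F [ 0.4  0.3 -0.4] w 0.0293 gf 25.0
tx,ty,tz,twist [-0.0004 -0.0007  0.1558] -0.0017
```

Call:
arm_command(
  commands=[
    {"tx": 0.0, "ty": 0.0, "tz": 0.05, "twist": 0.0},
    {"tx": 0.0, "ty": 0.0, "tz": 0.09, "twist": 0.0},
    {"tx": 0.0, "ty": 0.0, "tz": 0.12, "twist": 0.0},
    {"tx": 0.0, "ty": 0.0, "tz": 0.14, "twist": 0.0},
    {"tx": 0.0, "ty": 0.0, "tz": 0.15, "twist": 0.0},
    {"tx": 0.0, "ty": 0.0, "tz": 0.156, "twist": 0.0},
    {"tx": 0.0, "ty": 0.0, "tz": 0.158, "twist": 0.0},
    {"tx": 0.0, "ty": 0.0, "tz": 0.158, "twist": 0.0},
  ],
)

```text
t: 34.68
eef_pos: [0.5274, 0.068, 0.056]
ee_rot: [-3.14, 0.0, -1.471]
force: [-0.2, -0.5, 0.0]
width: 0.0296
gripper_force: 25.0
```

Call:
arm_command(
  commands=[
    {"tx": 0.0, "ty": 0.0, "tz": 0.0, "twist": 0.0},
    {"tx": 0.0, "ty": 0.0, "tz": 0.0, "twist": 0.0},
    {"tx": 0.0, "ty": 0.0, "tz": 0.0, "twist": 0.0},
    {"tx": 0.0, "ty": 0.0, "tz": 0.0, "twist": 0.0},
    {"tx": 0.0, "ty": 0.0, "tz": -0.06, "twist": 0.0},
    {"tx": 0.0, "ty": 0.0, "tz": -0.2, "twist": 0.0},
    {"tx": 0.0, "ty": 0.0, "tz": -0.36, "twist": 0.0},
    {"tx": 0.0, "ty": 0.0, "tz": -0.52, "twist": 0.0},
  ],
  claw=0.42,
)

```text
t: 35.35
eef_pos: [0.5263, 0.0674, 0.1865]
ee_rot: [3.14, -0.001, -1.471]
force: [1.0, 2.0, -0.3]
width: 0.037
gripper_force: 0.0
```

Call:
arm_command(
  commands=[
    {"tx": 0.0, "ty": 0.0, "tz": -0.14, "twist": 0.0},
    {"tx": -0.05, "ty": 0.0, "tz": -0.24, "twist": 0.0},
    {"tx": -0.15, "ty": 0.02, "tz": -0.32, "twist": 0.0},
    {"tx": -0.28, "ty": 0.03, "tz": -0.34, "twist": 0.0},
    {"tx": -0.4, "ty": 0.04, "tz": -0.34, "twist": 0.0},
    {"tx": -0.48, "ty": 0.04, "tz": -0.34, "twist": 0.0},
    {"tx": -0.5, "ty": 0.04, "tz": -0.34, "twist": 0.0},
    {"tx": -0.5, "ty": 0.04, "tz": -0.34, "twist": 0.0},
  ],
  claw=0.6,
)

```text
t: 36.02
eef_pos: [0.5043, 0.1923, 0.2702]
ee_rot: [3.141, -0.0, -1.469]
force: [-0.4, 0.7, 0.9]
width: 0.0526
gripper_force: 0.0
```

```bash
python3 - <<'E'
from h import *
st()
w=grab_frame("wrist");c=calibration("wrist"); cv2.imwrite("pics/w4.png",w[:,:,::-1])
print([(n,proj("wrist",p,c).round().tolist()) for n,p in dict(A=(.5867,.1323,.07),B=(.5211,.1253,.07),C=(.5929,.0747,.07),D=(.5273,.0677,.07),grip=(.575,-.0495,.134)).items()])
print([(np.round(d["uv"],1).tolist(),round(d["score"],2),onz("wrist",d["uv"],.107,c).round(4)) for d in spot_point("grip_mid","wrist")][:3])
E
```

```text
t 36.02 pos [0.5043 0.1923 0.2702] rpy [179.99  -0.   -84.16] q1,q6 [ 0.728 -0.626] F [-0.4  0.7  0.9] w 0.0526 gf 0.0
[('A', [238.0, 138.0]), ('B', [306.0, 137.0]), ('C', [235.0, 74.0]), ('D', [306.0, 73.0]), ('grip', [251.0, -118.0])]
[]
```

View pics/w4.png

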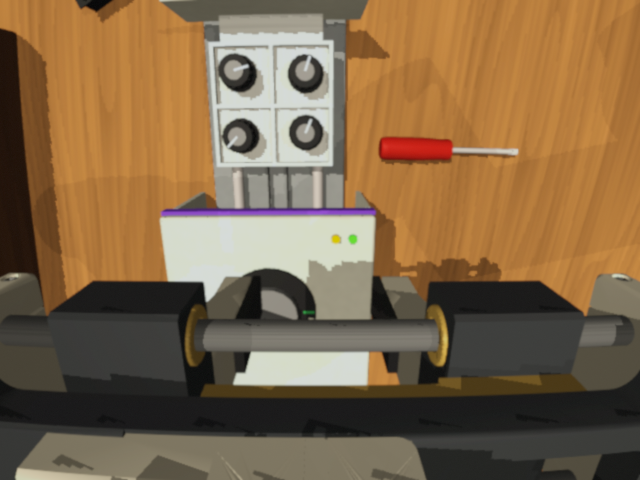

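The wrist view has all four knobs upright, one per compartment, at (238,72), (305,72), (240,136) and (306,132). Back to the crank.

Call:
arm_command(
  commands=[
    {"tx": 0.08, "ty": -0.01, "tz": 0.0, "twist": 0.0},
    {"tx": 0.2, "ty": -0.04, "tz": 0.02, "twist": 0.0},
    {"tx": 0.34, "ty": -0.06, "tz": 0.04, "twist": 0.0},
    {"tx": 0.49, "ty": -0.09, "tz": 0.06, "twist": 0.0},
    {"tx": 0.64, "ty": -0.12, "tz": 0.08, "twist": 0.0},
    {"tx": 0.79, "ty": -0.15, "tz": 0.1, "twist": 0.0},
    {"tx": 0.91, "ty": -0.17, "tz": 0.12, "twist": 0.0},
    {"tx": 0.99, "ty": -0.181, "tz": 0.14, "twist": 0.0},
  ],
)

```text
t: 36.78
eef_pos: [0.5742, -0.0547, 0.2349]
ee_rot: [3.141, -0.0, -1.474]
force: [-0.8, 0.8, -0.2]
width: 0.0525
gripper_force: 0.0
```

```bash
python3 - <<'E'
from h import *
from scipy.optimize import least_squares
P=np.array([(.5456,-.062),(.5809,-.1501),(.6127,-.0623),(.5291,-.1051),(.6193,-.1296),(.5745,-.0497),(.6275,-.0875)]); a=np.array([11.9,9.5,7.1,4.7,2.3,0,14.0])
r=least_squares(lambda v:np.hypot(*(P-v[:2]).T)-v[2],[.58,-.098,.05]); print("axis,r",r.x.round(4),r.fun.round(4))
u=P-r.x[:2]; print(np.degrees(np.arctan2(-u[:,0],u[:,1])+a).round(1)%360)
w=grab_frame("wrist");c=calibration("wrist")
print([(np.round(d["uv"],1).tolist(),round(d["score"],2),onz("wrist",d["uv"],.107,c).round(4)) for d in spot_point("grip_mid","wrist")][:3])
go([.5745,-.0495,.096],-84)
E
```

```text
axis,r [ 0.5789 -0.0997  0.0503] [ 0.0001  0.0001  0.0002 -0.0001 -0.     -0.     -0.0002]
[3.3 6.6 4.7 5.4 5.3 5.1 6.3]
[([312.7, 231.3], 0.91, array([ 0.5767, -0.051 ,  0.107 ])), ([338.7, 367.2], 0.48, array([0.5403, 0.0783, 0.107 ])), ([348.8, 369.5], 0.36, array([0.5306, 0.08  , 0.107 ]))]
t 36.88 pos [ 0.5736 -0.0548  0.2339] rpy [ 1.7986e+02 -3.0000e-02 -8.4570e+01] q1,q6 [ 0.244 -0.149] F [ 0.4  0.5 -0.5] w 0.0525 gf 0.0
tx,ty,tz,twist [-0.0211 -0.0068  0.5518] -0.0032
```

Call:
arm_command(
  commands=[
    {"tx": -0.01, "ty": 0.0, "tz": 0.1, "twist": 0.0},
    {"tx": -0.015, "ty": -0.003, "tz": 0.22, "twist": 0.0},
    {"tx": -0.015, "ty": -0.003, "tz": 0.34, "twist": 0.0},
    {"tx": -0.015, "ty": -0.003, "tz": 0.44, "twist": 0.0},
    {"tx": -0.015, "ty": -0.003, "tz": 0.51, "twist": 0.0},
    {"tx": -0.015, "ty": -0.003, "tz": 0.55, "twist": 0.0},
    {"tx": -0.015, "ty": -0.003, "tz": 0.55, "twist": 0.0},
    {"tx": -0.015, "ty": -0.003, "tz": 0.55, "twist": 0.0},
  ],
)

```text
t: 37.55
eef_pos: [0.5748, -0.047, 0.0983]
ee_rot: [3.141, -0.0, -1.471]
force: [1.0, -0.5, 1.0]
width: 0.0528
gripper_force: 0.0
```

Call:
arm_command(
  commands=[
    {"tx": 0.0, "ty": 0.0, "tz": 0.0, "twist": 0.0},
    {"tx": 0.0, "ty": 0.0, "tz": 0.0, "twist": 0.0},
    {"tx": 0.0, "ty": 0.0, "tz": 0.0, "twist": 0.0},
    {"tx": 0.0, "ty": 0.0, "tz": 0.0, "twist": 0.0},
    {"tx": 0.0, "ty": 0.0, "tz": 0.0, "twist": 0.0},
    {"tx": 0.0, "ty": 0.0, "tz": 0.0, "twist": 0.0},
    {"tx": 0.0, "ty": 0.0, "tz": 0.0, "twist": 0.0},
    {"tx": 0.0, "ty": 0.0, "tz": 0.0, "twist": 0.0},
  ],
  claw=0.0,
  grip_force=30,
)

```text
t: 38.22
eef_pos: [0.5746, -0.0468, 0.0983]
ee_rot: [-3.141, -0.0, -1.471]
force: [-3.5, 1.4, 5.8]
width: 0.0245
gripper_force: 30.0
```

```bash
python3 -c "
from h import *
st()
from crank import *
plan(0.0,np.r_[.1,.2,[.27]*66,.2,.2,.2,.13],.0503)"
```

```text
t 38.22 pos [ 0.5746 -0.0468  0.0983] rpy [-1.7999e+02 -1.0000e-02 -8.4270e+01] q1,q6 [ 0.258 -0.158] F [-3.5  1.4  5.8] w 0.0245 gf 30.0
1.92 [{"tx": 0.001, "ty": -0.02, "tz": 0.0, "twist": 0.0}, {"tx": 0.009, "ty": -0.059, "tz": 0.0, "twist": 0.0}, {"tx": 0.032, "ty": -0.109, "tz": 0.0, "twist": 0.0}, {"tx": 0.067, "ty": -0.15, "tz": 0.0, "twist": 0.0}, {"tx": 0.112, "ty": -0.18, "tz": 0.0, "twist": 0.0}, {"tx": 0.163, "ty": -0.198, "tz": 0.0, "twist": 0.0}, {"tx": 0.217, "ty": -0.201, "tz": 0.0, "twist": 0.0}, {"tx": 0.27, "ty": -0.189, "tz": 0.0, "twist": 0.0}]
4.08 [{"tx": 0.048, "ty": 0.025, "tz": 0.0, "twist": 0.0}, {"tx": 0.087, "ty": 0.062, "tz": 0.0, "twist": 0.0}, {"tx": 0.116, "ty": 0.109, "tz": 0.0, "twist": 0.0}, {"tx": 0.13, "ty": 0.161, "tz": 0.0, "twist": 0.0}, {"tx": 0.131, "ty": 0.215, "tz": 0.0, "twist": 0.0}, {"tx": 0.117, "ty": 0.267, "tz": 0.0, "twist": 0.0}, {"tx": 0.089, "ty": 0.314, "tz": 0.0, "twist": 0.0}, {"tx": 0.05, "ty": 0.351, "tz": 0.0, "twist": 0.0}]
6.24 [{"tx": -0.047, "ty": 0.026, "tz": 0.0, "twist": 0.0}, {"tx": -0.1, "ty": 0.038, "tz": 0.0, "tw
[... 2260 characters left out ...]
9, "ty": 0.198, "tz": 0.0, "twist": 0.0}, {"tx": 0.039, "ty": 0.248, "tz": 0.0, "twist": 0.0}, {"tx": 0.006, "ty": 0.291, "tz": 0.0, "twist": 0.0}, {"tx": -0.038, "ty": 0.324, "tz": 0.0, "twist": 0.0}, {"tx": -0.088, "ty": 0.343, "tz": 0.0, "twist": 0.0}]
18.85 [{"tx": -0.054, "ty": 0.006, "tz": 0.0, "twist": 0.0}, {"tx": -0.107, "ty": -0.003, "tz": 0.0, "twist": 0.0}, {"tx": -0.157, "ty": -0.026, "tz": 0.0, "twist": 0.0}, {"tx": -0.198, "ty": -0.061, "tz": 0.0, "twist": 0.0}, {"tx": -0.221, "ty": -0.093, "tz": 0.0, "twist": 0.0}, {"tx": -0.238, "ty": -0.13, "tz": 0.0, "twist": 0.0}, {"tx": -0.247, "ty": -0.169, "tz": 0.0, "twist": 0.0}, {"tx": -0.249, "ty": -0.195, "tz": 0.0, "twist": 0.0}]
```

Call:
arm_command(
  commands=[
    {"tx": 0.001, "ty": -0.02, "tz": 0.0, "twist": 0.0},
    {"tx": 0.009, "ty": -0.059, "tz": 0.0, "twist": 0.0},
    {"tx": 0.032, "ty": -0.109, "tz": 0.0, "twist": 0.0},
    {"tx": 0.067, "ty": -0.15, "tz": 0.0, "twist": 0.0},
    {"tx": 0.112, "ty": -0.18, "tz": 0.0, "twist": 0.0},
    {"tx": 0.163, "ty": -0.198, "tz": 0.0, "twist": 0.0},
    {"tx": 0.217, "ty": -0.201, "tz": 0.0, "twist": 0.0},
    {"tx": 0.27, "ty": -0.189, "tz": 0.0, "twist": 0.0},
  ],
)

```text
t: 38.88
eef_pos: [0.6272, -0.1097, 0.0981]
ee_rot: [3.138, 0.0, -1.471]
force: [-11.2, 5.5, 12.7]
width: 0.0247
gripper_force: 30.0
```

Call:
arm_command(
  commands=[
    {"tx": 0.048, "ty": 0.025, "tz": 0.0, "twist": 0.0},
    {"tx": 0.087, "ty": 0.062, "tz": 0.0, "twist": 0.0},
    {"tx": 0.116, "ty": 0.109, "tz": 0.0, "twist": 0.0},
    {"tx": 0.13, "ty": 0.161, "tz": 0.0, "twist": 0.0},
    {"tx": 0.131, "ty": 0.215, "tz": 0.0, "twist": 0.0},
    {"tx": 0.117, "ty": 0.267, "tz": 0.0, "twist": 0.0},
    {"tx": 0.089, "ty": 0.314, "tz": 0.0, "twist": 0.0},
    {"tx": 0.05, "ty": 0.351, "tz": 0.0, "twist": 0.0},
  ],
)

```text
t: 39.55
eef_pos: [0.5425, -0.1314, 0.0984]
ee_rot: [-3.14, -0.001, -1.471]
force: [1.5, -3.1, 2.0]
width: 0.0244
gripper_force: 30.0
```

Call:
arm_command(
  commands=[
    {"tx": -0.047, "ty": 0.026, "tz": 0.0, "twist": 0.0},
    {"tx": -0.1, "ty": 0.038, "tz": 0.0, "twist": 0.0},
    {"tx": -0.154, "ty": 0.036, "tz": 0.0, "twist": 0.0},
    {"tx": -0.206, "ty": 0.019, "tz": 0.0, "twist": 0.0},
    {"tx": -0.251, "ty": -0.01, "tz": 0.0, "twist": 0.0},
    {"tx": -0.287, "ty": -0.051, "tz": 0.0, "twist": 0.0},
    {"tx": -0.31, "ty": -0.1, "tz": 0.0, "twist": 0.0},
    {"tx": -0.32, "ty": -0.153, "tz": 0.0, "twist": 0.0},
  ],
)

```text
t: 40.22
eef_pos: [0.5732, -0.0465, 0.0982]
ee_rot: [3.141, -0.001, -1.47]
force: [-1.3, -10.1, 4.4]
width: 0.0242
gripper_force: 30.0
```

Call:
arm_command(
  commands=[
    {"tx": 0.005, "ty": -0.054, "tz": 0.0, "twist": 0.0},
    {"tx": 0.024, "ty": -0.105, "tz": 0.0, "twist": 0.0},
    {"tx": 0.056, "ty": -0.149, "tz": 0.0, "twist": 0.0},
    {"tx": 0.099, "ty": -0.182, "tz": 0.0, "twist": 0.0},
    {"tx": 0.149, "ty": -0.203, "tz": 0.0, "twist": 0.0},
    {"tx": 0.202, "ty": -0.21, "tz": 0.0, "twist": 0.0},
    {"tx": 0.256, "ty": -0.203, "tz": 0.0, "twist": 0.0},
    {"tx": 0.306, "ty": -0.181, "tz": 0.0, "twist": 0.0},
  ],
)

```text
t: 40.88
eef_pos: [0.6241, -0.1185, 0.098]
ee_rot: [3.138, 0.001, -1.471]
force: [-12.6, 9.5, 16.1]
width: 0.0245
gripper_force: 30.0
```

Call:
arm_command(
  commands=[
    {"tx": 0.042, "ty": 0.034, "tz": 0.0, "twist": 0.0},
    {"tx": 0.073, "ty": 0.078, "tz": 0.0, "twist": 0.0},
    {"tx": 0.092, "ty": 0.129, "tz": 0.0, "twist": 0.0},
    {"tx": 0.096, "ty": 0.183, "tz": 0.0, "twist": 0.0},
    {"tx": 0.086, "ty": 0.236, "tz": 0.0, "twist": 0.0},
    {"tx": 0.062, "ty": 0.285, "tz": 0.0, "twist": 0.0},
    {"tx": 0.026, "ty": 0.325, "tz": 0.0, "twist": 0.0},
    {"tx": -0.02, "ty": 0.354, "tz": 0.0, "twist": 0.0},
  ],
)

```text
t: 41.55
eef_pos: [0.5364, -0.1236, 0.0983]
ee_rot: [3.141, -0.001, -1.471]
force: [-0.9, -4.9, 5.7]
width: 0.0242
gripper_force: 30.0
```

Call:
arm_command(
  commands=[
    {"tx": -0.052, "ty": 0.016, "tz": 0.0, "twist": 0.0},
    {"tx": -0.106, "ty": 0.018, "tz": 0.0, "twist": 0.0},
    {"tx": -0.158, "ty": 0.005, "tz": 0.0, "twist": 0.0},
    {"tx": -0.206, "ty": -0.021, "tz": 0.0, "twist": 0.0},
    {"tx": -0.244, "ty": -0.059, "tz": 0.0, "twist": 0.0},
    {"tx": -0.271, "ty": -0.106, "tz": 0.0, "twist": 0.0},
    {"tx": -0.285, "ty": -0.159, "tz": 0.0, "twist": 0.0},
    {"tx": -0.284, "ty": -0.213, "tz": 0.0, "twist": 0.0},
  ],
)

```text
t: 42.22
eef_pos: [0.5833, -0.0464, 0.0982]
ee_rot: [3.141, -0.001, -1.47]
force: [-3.5, -10.5, 5.9]
width: 0.0241
gripper_force: 30.0
```

Call:
arm_command(
  commands=[
    {"tx": 0.016, "ty": -0.052, "tz": 0.0, "twist": 0.0},
    {"tx": 0.044, "ty": -0.098, "tz": 0.0, "twist": 0.0},
    {"tx": 0.084, "ty": -0.134, "tz": 0.0, "twist": 0.0},
    {"tx": 0.133, "ty": -0.159, "tz": 0.0, "twist": 0.0},
    {"tx": 0.186, "ty": -0.17, "tz": 0.0, "twist": 0.0},
    {"tx": 0.24, "ty": -0.166, "tz": 0.0, "twist": 0.0},
    {"tx": 0.291, "ty": -0.148, "tz": 0.0, "twist": 0.0},
    {"tx": 0.335, "ty": -0.117, "tz": 0.0, "twist": 0.0},
  ],
)

```text
t: 42.88
eef_pos: [0.6193, -0.1265, 0.098]
ee_rot: [3.139, 0.001, -1.471]
force: [-9.5, 10.7, 12.8]
width: 0.0241
gripper_force: 30.0
```

Call:
arm_command(
  commands=[
    {"tx": 0.035, "ty": 0.041, "tz": 0.0, "twist": 0.0},
    {"tx": 0.057, "ty": 0.091, "tz": 0.0, "twist": 0.0},
    {"tx": 0.065, "ty": 0.144, "tz": 0.0, "twist": 0.0},
    {"tx": 0.059, "ty": 0.198, "tz": 0.0, "twist": 0.0},
    {"tx": 0.039, "ty": 0.248, "tz": 0.0, "twist": 0.0},
    {"tx": 0.006, "ty": 0.291, "tz": 0.0, "twist": 0.0},
    {"tx": -0.038, "ty": 0.324, "tz": 0.0, "twist": 0.0},
    {"tx": -0.088, "ty": 0.343, "tz": 0.0, "twist": 0.0},
  ],
)

```text
t: 43.55
eef_pos: [0.5319, -0.1145, 0.0983]
ee_rot: [3.141, -0.001, -1.472]
force: [-2.5, -4.6, 6.4]
width: 0.0244
gripper_force: 30.0
```

Call:
arm_command(
  commands=[
    {"tx": -0.054, "ty": 0.006, "tz": 0.0, "twist": 0.0},
    {"tx": -0.107, "ty": -0.003, "tz": 0.0, "twist": 0.0},
    {"tx": -0.157, "ty": -0.026, "tz": 0.0, "twist": 0.0},
    {"tx": -0.198, "ty": -0.061, "tz": 0.0, "twist": 0.0},
    {"tx": -0.221, "ty": -0.093, "tz": 0.0, "twist": 0.0},
    {"tx": -0.238, "ty": -0.13, "tz": 0.0, "twist": 0.0},
    {"tx": -0.247, "ty": -0.169, "tz": 0.0, "twist": 0.0},
    {"tx": -0.249, "ty": -0.195, "tz": 0.0, "twist": 0.0},
  ],
)

```text
t: 44.22
eef_pos: [0.5741, -0.0468, 0.0979]
ee_rot: [3.138, -0.001, -1.47]
force: [-24.4, 1.9, 28.9]
width: 0.0243
gripper_force: 30.1
```

Call:
arm_command(
  commands=[
    {"tx": 0.0, "ty": -0.01, "tz": 0.0, "twist": 0.0},
    {"tx": 0.0, "ty": -0.02, "tz": 0.0, "twist": 0.0},
    {"tx": 0.0, "ty": -0.02, "tz": 0.0, "twist": 0.0},
    {"tx": 0.0, "ty": -0.02, "tz": 0.0, "twist": 0.0},
    {"tx": 0.0, "ty": -0.02, "tz": 0.0, "twist": 0.0},
    {"tx": 0.0, "ty": -0.02, "tz": 0.0, "twist": 0.0},
    {"tx": 0.0, "ty": -0.02, "tz": 0.0, "twist": 0.0},
    {"tx": 0.0, "ty": -0.02, "tz": 0.0, "twist": 0.0},
  ],
)

```text
t: 44.88
eef_pos: [0.5741, -0.0468, 0.0979]
ee_rot: [3.131, -0.0, -1.472]
force: [-23.6, 4.0, 26.1]
width: 0.0246
gripper_force: 30.0
```

Call:
arm_command(
  commands=[
    {"tx": 0.0, "ty": 0.02, "tz": 0.0, "twist": 0.0},
    {"tx": 0.0, "ty": 0.02, "tz": 0.0, "twist": 0.0},
    {"tx": 0.0, "ty": 0.02, "tz": 0.0, "twist": 0.0},
    {"tx": 0.0, "ty": 0.02, "tz": -0.1, "twist": 0.0},
    {"tx": 0.0, "ty": 0.02, "tz": -0.24, "twist": 0.0},
    {"tx": 0.0, "ty": 0.02, "tz": -0.4, "twist": 0.0},
    {"tx": -0.06, "ty": 0.02, "tz": -0.54, "twist": 0.0},
    {"tx": -0.16, "ty": 0.02, "tz": -0.66, "twist": 0.0},
  ],
  claw=0.55,
)

```text
t: 45.55
eef_pos: [0.5721, -0.0076, 0.2654]
ee_rot: [-3.139, -0.0, -1.473]
force: [1.0, 0.1, -0.5]
width: 0.0483
gripper_force: 0.0
```

Call:
arm_command(
  commands=[
    {"tx": -0.12, "ty": 0.0, "tz": -0.06, "twist": -0.03},
    {"tx": -0.26, "ty": 0.0, "tz": -0.1, "twist": -0.06},
    {"tx": -0.4, "ty": 0.0, "tz": -0.13, "twist": -0.1},
    {"tx": -0.55, "ty": 0.0, "tz": -0.15, "twist": -0.13},
    {"tx": -0.7, "ty": 0.0, "tz": -0.15, "twist": -0.16},
    {"tx": -0.84, "ty": 0.0, "tz": -0.15, "twist": -0.19},
    {"tx": -0.94, "ty": 0.0, "tz": -0.15, "twist": -0.22},
    {"tx": -1.0, "ty": 0.0, "tz": -0.15, "twist": -0.25},
  ],
)

```text
t: 46.22
eef_pos: [0.546, 0.2453, 0.2998]
ee_rot: [-3.141, 0.0, -0.679]
force: [0.5, 0.2, 0.0]
width: 0.0482
gripper_force: 0.0
```

```bash
python3 - <<'E'
from h import *
go([.538,.285,.30],-12)
t=grab_frame("scene"); cv2.imwrite("pics/s5.png",cv2.resize(t[150:350,240:500],None,fx=3,fy=3)[:,:,::-1])
E
```

```text
t 46.22 pos [0.546  0.2453 0.2998] rpy [-1.7997e+02  1.0000e-02 -3.8900e+01] q1,q6 [0.748 0.144] F [0.5 0.2 0. ] w 0.0482 gf 0.0
tx,ty,tz,twist [-0.1245 -0.1034 -0.0009] -0.1494
```

View pics/s5.png

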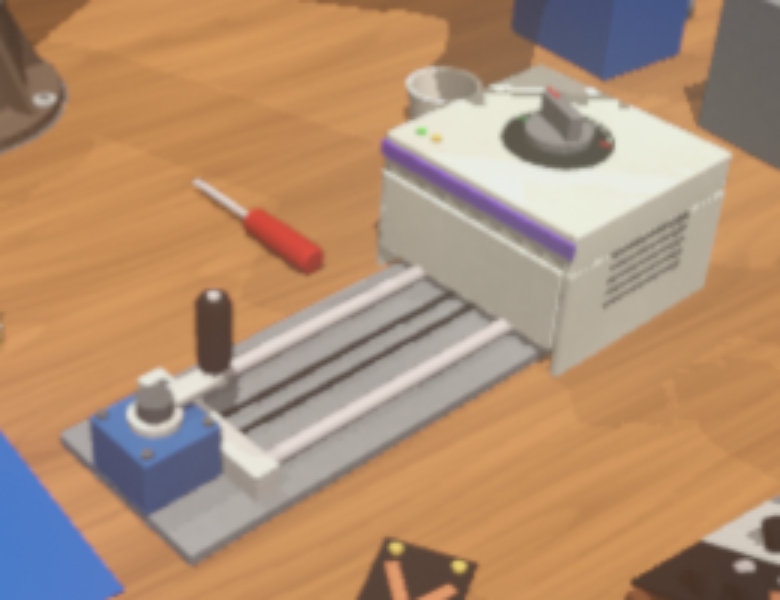

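The plate is flush with the hood front and the grip is on the +y side, so the tray is home. The timer is next.

Call:
arm_command(
  commands=[
    {"tx": -0.03, "ty": -0.02, "tz": 0.0, "twist": -0.03},
    {"tx": -0.07, "ty": -0.06, "tz": 0.0, "twist": -0.06},
    {"tx": -0.11, "ty": -0.09, "tz": 0.0, "twist": -0.09},
    {"tx": -0.125, "ty": -0.103, "tz": 0.0, "twist": -0.12},
    {"tx": -0.125, "ty": -0.103, "tz": 0.0, "twist": -0.149},
    {"tx": -0.125, "ty": -0.103, "tz": 0.0, "twist": -0.149},
    {"tx": -0.125, "ty": -0.103, "tz": 0.0, "twist": -0.149},
    {"tx": -0.125, "ty": -0.103, "tz": 0.0, "twist": -0.149},
  ],
)

```text
t: 46.93
eef_pos: [0.5382, 0.2815, 0.3001]
ee_rot: [3.142, 0.0, -0.221]
force: [0.5, 0.1, -0.1]
width: 0.0485
gripper_force: 0.0
```

```bash
python3 - <<'E'
from h import *
st()
w=grab_frame("wrist");c=calibration("wrist"); np.save("c6.npy",np.array(c["extrinsics"])); g=proj("wrist",(.538,.285,.15),c); print(g)
print([(np.round(d["uv"],1).tolist(),round(d["score"],2),onz("wrist",d["uv"],.144,c).round(4)) for d in spot_point("timer_grip","wrist")][:3])
cv2.imwrite("pics/w6raw.png",w[:,:,::-1]); x,y=np.round(g).astype(int); x0,y0=max(x-100,0),max(y-75,0); print(x0,y0)
cv2.imwrite("pics/w6.png",cv2.resize(w[y0:y0+150,x0:x0+200],None,fx=4,fy=4,interpolation=2)[:,:,::-1])
E
```

```text
t 46.93 pos [0.5382 0.2815 0.3001] rpy [180.     0.   -12.66] q1,q6 [0.803 0.547] F [ 0.5  0.1 -0.1] w 0.0485 gf 0.0
[311.39830312 219.27676752]
[([314.3, 217.8], 0.58, array([0.5373, 0.2826, 0.144 ]))]
211 144
```

View pics/w6.png

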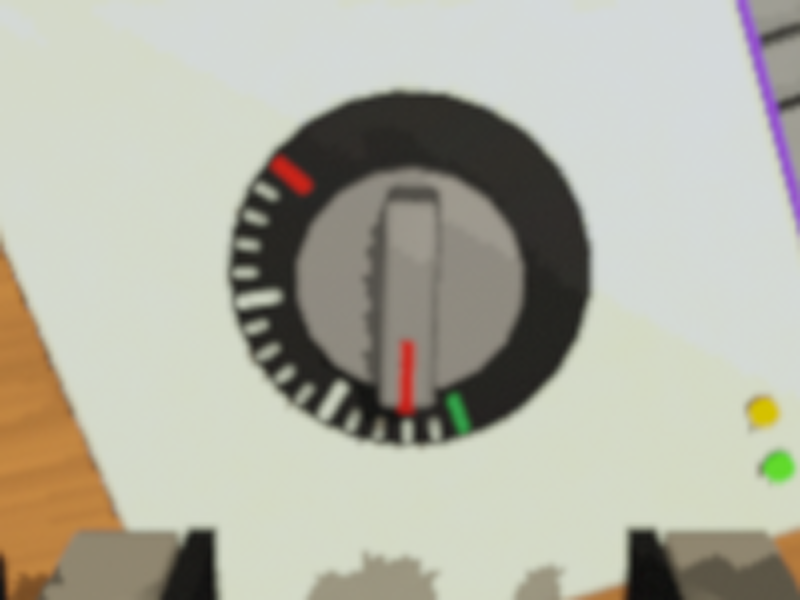

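```bash
python3 - <<'E'
from h import *
c=calibration("wrist"); c["extrinsics"]=np.load("c6.npy")
f=lambda x,y,z: onz("wrist",(211+x/4-.375,144+y/4-.375),z,c)[:2]
ang=lambda a,b: np.degrees(np.arctan2(*(b-a)[::-1]))
ring=f(410,268,.126); disc=f(410,280,.133); b1=f(412,190,.155); b2=f(405,412,.155); bl=(f(388,300,.155)+f(438,300,.155))/2
print("ring",ring,"disc",disc,"bar mid",(b1+b2)/2,np.linalg.norm(b1-b2),"bar dir(pointer)",ang(b1,b2), "line",ang(f(407,343,.155),f(405,413,.155)))
L=f(386,210,.155),f(382,405,.155),f(438,200,.155),f(434,408,.155); print("bar edges",ang(L[0],L[1]),ang(L[2],L[3]))
axis=(ring+disc)/2
g,r,t5,t10=f(458,413,.126),f(292,175,.126),f(334,402,.126),f(258,299,.126)
for n,m in dict(g=g,r=r,five=t5,ten=t10).items(): print(n,ang(ring,m),np.linalg.norm(m-ring))
E
```

```text
ring [0.53985356 0.28319579] disc [0.53866446 0.28341508] bar mid [0.53881134 0.28357573] 0.049566200851553735 bar dir(pointer) 165.47323939152594 line 165.63007305449833
bar edges 165.81260293002362 166.46243212715137
g -174.85016155325098 0.037805912639928455
r 38.349899739557785 0.03503654692493653
five 138.30359430701154 0.03796982407666253
ten 89.13443315650744 0.036782669437579844
```

Call:
arm_command(
  commands=[
    {"tx": 0.0, "ty": -0.008, "tz": 0.08, "twist": 0.008},
    {"tx": 0.0, "ty": -0.008, "tz": 0.2, "twist": 0.008},
    {"tx": 0.0, "ty": -0.008, "tz": 0.33, "twist": 0.008},
    {"tx": 0.0, "ty": -0.008, "tz": 0.45, "twist": 0.008},
    {"tx": 0.0, "ty": -0.008, "tz": 0.55, "twist": 0.008},
    {"tx": 0.0, "ty": -0.008, "tz": 0.62, "twist": 0.008},
    {"tx": 0.0, "ty": -0.008, "tz": 0.646, "twist": 0.008},
    {"tx": 0.0, "ty": -0.008, "tz": 0.646, "twist": 0.008},
  ],
)

```text
t: 47.7
eef_pos: [0.5384, 0.2827, 0.1385]
ee_rot: [3.14, 0.0, -0.244]
force: [0.4, 0.2, 0.4]
width: 0.0484
gripper_force: 0.0
```

Call:
arm_command(
  commands=[
    {"tx": 0.0, "ty": 0.0, "tz": 0.0, "twist": 0.0},
    {"tx": 0.0, "ty": 0.0, "tz": 0.0, "twist": 0.0},
    {"tx": 0.0, "ty": 0.0, "tz": 0.0, "twist": 0.0},
    {"tx": 0.0, "ty": 0.0, "tz": 0.0, "twist": 0.0},
    {"tx": 0.0, "ty": 0.0, "tz": 0.0, "twist": 0.0},
    {"tx": 0.0, "ty": 0.0, "tz": 0.0, "twist": 0.0},
    {"tx": 0.0, "ty": 0.0, "tz": 0.0, "twist": 0.0},
    {"tx": 0.0, "ty": 0.0, "tz": 0.0, "twist": 0.0},
  ],
  claw=0.0,
  grip_force=20,
)

```text
t: 48.37
eef_pos: [0.5385, 0.2842, 0.1391]
ee_rot: [-3.14, -0.0, -0.242]
force: [-0.1, 3.5, 0.3]
width: 0.0118
gripper_force: 19.9
```

```bash
python3 - <<'E'
from h import *
s=st(); print(np.round(s["moment"],2),np.round(s["q"],3))
from scipy.optimize import least_squares
c=calibration("wrist"); c["extrinsics"]=np.load("c6.npy")
f=lambda x,y,z: onz("wrist",(211+x/4-.375,144+y/4-.375),z,c)[:2]
M=np.array([f(458,413,.126),f(292,175,.126),f(334,402,.126),f(258,299,.126)]); A=np.radians([0,150,50,100])
r=least_squares(lambda v:(v[:2]+v[2]*np.c_[np.cos(v[3]-A),np.sin(v[3]-A)]-M).ravel(),[.539,.284,.037,3.2]); print(r.x[:3].round(4),np.degrees(r.x[3]),r.fun.round(4))
E
```

```text
t 48.37 pos [0.5385 0.2842 0.1391] rpy [-1.7993e+02 -2.0000e-02 -1.3890e+01] q1,q6 [0.806 0.523] F [-0.1  3.5  0.3] w 0.0118 gf 19.9
[ 1.1   0.38 -0.07] [ 0.806  0.319 -0.257 -0.    -0.993  0.523]
[0.538  0.2836 0.0363] 186.32431691688137 [-0.0002 -0.0002 -0.0001  0.0002  0.0003  0.0002 -0.     -0.0002]
```

Call:
arm_command(
  commands=[
    {"tx": 0.0, "ty": 0.0, "tz": 0.0, "twist": 0.015},
    {"tx": 0.0, "ty": 0.0, "tz": 0.0, "twist": 0.05},
    {"tx": 0.0, "ty": 0.0, "tz": 0.0, "twist": 0.085},
    {"tx": 0.0, "ty": 0.0, "tz": 0.0, "twist": 0.12},
    {"tx": 0.0, "ty": 0.0, "tz": 0.0, "twist": 0.155},
    {"tx": 0.0, "ty": 0.0, "tz": 0.0, "twist": 0.19},
    {"tx": 0.0, "ty": 0.0, "tz": 0.0, "twist": 0.225},
    {"tx": 0.0, "ty": 0.0, "tz": 0.0, "twist": 0.26},
  ],
)

```text
t: 49.03
eef_pos: [0.5382, 0.2838, 0.139]
ee_rot: [-3.141, 0.0, -1.065]
force: [-1.9, 2.7, 1.6]
width: 0.0119
gripper_force: 19.9
```

Call:
arm_command(
  commands=[
    {"tx": 0.0, "ty": 0.0, "tz": 0.0, "twist": 0.035},
    {"tx": 0.0, "ty": 0.0, "tz": 0.0, "twist": 0.07},
    {"tx": 0.0, "ty": 0.0, "tz": 0.0, "twist": 0.105},
    {"tx": 0.0, "ty": 0.0, "tz": 0.0, "twist": 0.14},
    {"tx": 0.0, "ty": 0.0, "tz": 0.0, "twist": 0.175},
    {"tx": 0.0, "ty": 0.0, "tz": 0.0, "twist": 0.21},
    {"tx": 0.0, "ty": 0.0, "tz": 0.0, "twist": 0.245},
    {"tx": 0.0, "ty": 0.0, "tz": 0.0, "twist": 0.28},
  ],
)

```text
t: 49.7
eef_pos: [0.5379, 0.2838, 0.1391]
ee_rot: [3.141, 0.0, -1.944]
force: [-3.9, 3.0, 3.3]
width: 0.0116
gripper_force: 19.9
```

Call:
arm_command(
  commands=[
    {"tx": 0.0, "ty": 0.0, "tz": 0.0, "twist": 0.035},
    {"tx": 0.0, "ty": 0.0, "tz": 0.0, "twist": 0.07},
    {"tx": 0.0, "ty": 0.0, "tz": 0.0, "twist": 0.105},
    {"tx": 0.0, "ty": 0.0, "tz": 0.0, "twist": 0.14},
    {"tx": 0.0, "ty": 0.0, "tz": 0.0, "twist": 0.17},
    {"tx": 0.0, "ty": 0.0, "tz": 0.0, "twist": 0.2},
    {"tx": 0.0, "ty": 0.0, "tz": 0.0, "twist": 0.215},
    {"tx": 0.0, "ty": 0.0, "tz": 0.0, "twist": 0.223},
  ],
)

```text
t: 50.37
eef_pos: [0.5376, 0.284, 0.1391]
ee_rot: [3.141, -0.0, -2.642]
force: [-4.6, 4.4, 4.2]
width: 0.0117
gripper_force: 19.9
```

```bash
python3 - <<'E'
from h import *
s=st(); print("theta",186.3-(180+np.degrees(s["ee_rot"][2]))%360, np.round(s["moment"],2))
w=grab_frame("wrist"); cv2.imwrite("pics/w7.png",w[:,:,::-1])
t=grab_frame("scene"); cv2.imwrite("pics/s7.png",cv2.resize(t[150:230,370:500],None,fx=5,fy=5,interpolation=2)[:,:,::-1])
E
```

```text
t 50.37 pos [0.5376 0.284  0.1391] rpy [ 1.7995e+02 -1.0000e-02 -1.5139e+02] q1,q6 [ 0.806 -1.877] F [-4.6  4.4  4.2] w 0.0117 gf 19.9
theta 157.69282487510498 [ 1.4   1.86 -0.02]
```

Call:
arm_command(
  commands=[
    {"tx": 0.0, "ty": 0.0, "tz": 0.0, "twist": -0.015},
    {"tx": 0.0, "ty": 0.0, "tz": 0.0, "twist": -0.05},
    {"tx": 0.0, "ty": 0.0, "tz": 0.0, "twist": -0.085},
    {"tx": 0.0, "ty": 0.0, "tz": 0.0, "twist": -0.12},
    {"tx": 0.0, "ty": 0.0, "tz": 0.0, "twist": -0.155},
    {"tx": 0.0, "ty": 0.0, "tz": 0.0, "twist": -0.19},
    {"tx": 0.0, "ty": 0.0, "tz": 0.0, "twist": -0.225},
    {"tx": 0.0, "ty": 0.0, "tz": 0.0, "twist": -0.26},
  ],
)

```text
t: 51.13
eef_pos: [0.5379, 0.2838, 0.1391]
ee_rot: [3.141, 0.0, -1.817]
force: [-2.9, 2.5, 2.9]
width: 0.012
gripper_force: 19.9
```

Call:
arm_command(
  commands=[
    {"tx": 0.0, "ty": 0.0, "tz": 0.0, "twist": -0.035},
    {"tx": 0.0, "ty": 0.0, "tz": 0.0, "twist": -0.07},
    {"tx": 0.0, "ty": 0.0, "tz": 0.0, "twist": -0.105},
    {"tx": 0.0, "ty": 0.0, "tz": 0.0, "twist": -0.14},
    {"tx": 0.0, "ty": 0.0, "tz": 0.0, "twist": -0.175},
    {"tx": 0.0, "ty": 0.0, "tz": 0.0, "twist": -0.21},
    {"tx": 0.0, "ty": 0.0, "tz": 0.0, "twist": -0.24},
    {"tx": 0.0, "ty": 0.0, "tz": 0.0, "twist": -0.26},
  ],
)

```text
t: 51.8
eef_pos: [0.5383, 0.2838, 0.1391]
ee_rot: [-3.141, 0.0, -1.001]
force: [-0.5, 2.0, 2.5]
width: 0.0117
gripper_force: 19.9
```

Call:
arm_command(
  commands=[
    {"tx": 0.0, "ty": 0.0, "tz": 0.0, "twist": -0.01},
    {"tx": 0.0, "ty": 0.0, "tz": 0.0, "twist": -0.018},
    {"tx": 0.0, "ty": 0.0, "tz": 0.0, "twist": -0.022},
    {"tx": 0.0, "ty": 0.0, "tz": 0.0, "twist": -0.022},
    {"tx": 0.0, "ty": 0.0, "tz": 0.0, "twist": -0.022},
    {"tx": 0.0, "ty": 0.0, "tz": 0.0, "twist": -0.022},
    {"tx": 0.0, "ty": 0.0, "tz": 0.0, "twist": -0.022},
    {"tx": 0.0, "ty": 0.0, "tz": 0.0, "twist": -0.022},
  ],
)

```text
t: 52.47
eef_pos: [0.5384, 0.2839, 0.1391]
ee_rot: [-3.141, 0.0, -0.937]
force: [-3.4, 4.3, 4.4]
width: 0.0116
gripper_force: 19.9
```

```bash
python3 - <<'E'
from h import *
s=st(); print("theta",186.3-(180+np.degrees(s["ee_rot"][2]))%360)
E
```

```text
t 52.47 pos [0.5384 0.2839 0.1391] rpy [-1.7996e+02  2.0000e-02 -5.3690e+01] q1,q6 [ 0.806 -0.172] F [-3.4  4.3  4.4] w 0.0116 gf 19.9
theta 59.98529142757195
```

Release, rise and check the dial.

Call:
arm_command(
  commands=[
    {"tx": 0.0, "ty": 0.0, "tz": 0.0, "twist": 0.0},
    {"tx": 0.0, "ty": 0.0, "tz": 0.0, "twist": 0.0},
    {"tx": 0.0, "ty": 0.0, "tz": 0.0, "twist": 0.0},
    {"tx": 0.0, "ty": 0.0, "tz": -0.06, "twist": 0.0},
    {"tx": 0.0, "ty": 0.0, "tz": -0.2, "twist": 0.0},
    {"tx": 0.0, "ty": 0.0, "tz": -0.36, "twist": 0.0},
    {"tx": 0.0, "ty": 0.0, "tz": -0.52, "twist": 0.0},
    {"tx": 0.0, "ty": 0.0, "tz": -0.64, "twist": 0.0},
  ],
  claw=0.55,
)

```text
t: 53.13
eef_pos: [0.5388, 0.2829, 0.3022]
ee_rot: [-3.14, -0.001, -0.937]
force: [0.2, 0.3, 0.8]
width: 0.0478
gripper_force: 0.0
```

Call:
arm_command(
  commands=[
    {"tx": 0.0, "ty": 0.0, "tz": 0.0, "twist": 0.0},
    {"tx": 0.0, "ty": 0.0, "tz": 0.0, "twist": 0.0},
    {"tx": 0.0, "ty": 0.0, "tz": 0.0, "twist": 0.0},
    {"tx": 0.0, "ty": 0.0, "tz": 0.0, "twist": 0.0},
    {"tx": 0.0, "ty": 0.0, "tz": 0.0, "twist": 0.0},
    {"tx": 0.0, "ty": 0.0, "tz": 0.0, "twist": 0.0},
    {"tx": 0.0, "ty": 0.0, "tz": 0.0, "twist": 0.0},
    {"tx": 0.0, "ty": 0.0, "tz": 0.0, "twist": 0.0},
  ],
)

```text
t: 53.8
eef_pos: [0.5382, 0.2834, 0.2983]
ee_rot: [3.141, -0.0, -0.937]
force: [-0.4, -0.7, -0.3]
width: 0.0483
gripper_force: 0.0
```

```bash
python3 - <<'E'
from h import *
st()
w=grab_frame("wrist");c=calibration("wrist"); g=proj("wrist",(.538,.284,.15),c); np.save("c8.npy",np.array(c["extrinsics"]))
x,y=np.round(g).astype(int); x0,y0=max(x-100,0),max(y-75,0); print(x0,y0)
H=cv2.resize(w[y0:y0+150,x0:x0+200],None,fx=4,fy=4,interpolation=2); t=grab_frame("top"); H[:180,:240]=cv2.resize(t,(240,180)); cv2.imwrite("pics/w8.png",H[:,:,::-1])
E
```

```text
t 53.8 pos [0.5382 0.2834 0.2983] rpy [ 1.7995e+02 -1.0000e-02 -5.3680e+01] q1,q6 [ 0.805 -0.172] F [-0.4 -0.7 -0.3] w 0.0483 gf 0.0
216 145
```

View pics/w8.png

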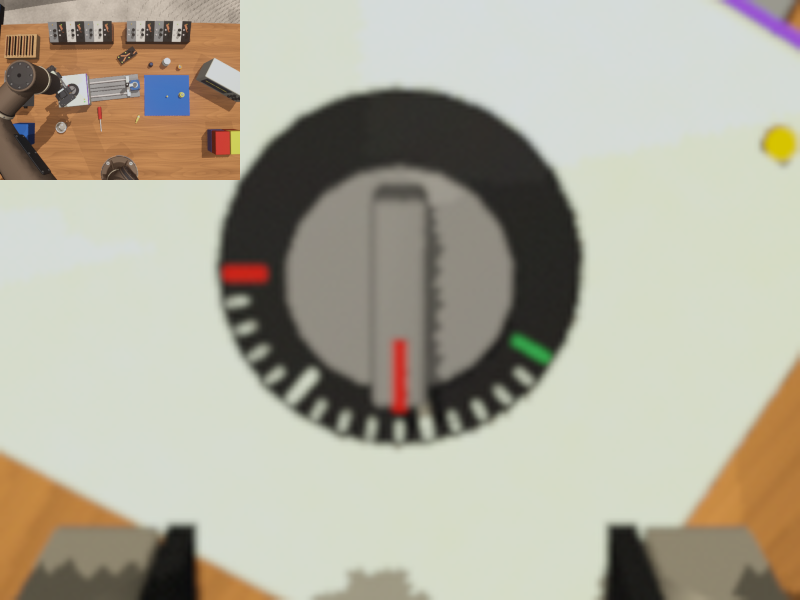

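The pointer (400,410) sits on the 6-minute mark (400,430), one past the thick 5 mark at (427,425), and the red mark is exactly 90° further on. The tray is still home and the robot is clear of everything.

```bash
python3 -c "
from station import *
print(job_done())"
```

```text
the job is handed in; nothing more can be done
None
```

I handed the job in at about 54 s: all four black knobs stand upright one to a compartment, the tray is cranked fully home at about half a turn a second, and the timer was twisted past red and set back to 6 minutes.

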